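Recharge the eyepiece dry chest with desiccant

ROBOT

A 7-joint arm with a two-finger parallel gripper is mounted at the origin on the work surface. World frame = base frame: x ahead of the robot, y to its left, z up, the work surface at z = 0. Lengths are in m, angles in rad, forces in N, time in s.
With the tool pointing down it reaches from about 0.425 to 0.825 m from the base axis. Payload 3.6 kg.
Tool frame: the origin (TCP) lies on the centre line of the jaws, within the pads' length; the fingertips stand arm.tcp_to_tips ahead of it and the grasp point (between the pads) lies 8 mm behind it (arm.tcp_to_tips is the distance from the TCP to the fingertips, in m); z points along the fingers, y is the line along which they close (so a half turn about z gives the same grasp; the last joint's range is limited). The gripper opens to 85 mm and grips with 20 to 120 N. Pads are 22 mm wide; open, the fingers measure 114 mm over their backs; the gripper's body (76 mm by 85 mm) begins 54 mm behind the grasp point. The pads swing forward as they close: fully open they stand 13 mm farther back than shut.
Start: joints at [1.202, 0.615, -0.013, 1.423, 0.008, 1.103, -0.04], TCP at [0.218, -0.612, 0.242] pointing down, gripper open.
Joint ranges: [-3.12, 3.12], [-0.3, 2.06], [-1.34, 1.32], [0.26, 2.42], [-1.36, 4.5], [0.01, 1.98], [-2.84, 2.84]. Speed limits (rad/s): [2.79, 2.79, 3.14, 3.14, 3.14, 3.14, 3.14].

INTERFACE

Orientations are given as a 3x3 rotation matrix whose columns are the frame's x, y, z axes.
In Python, from cell import arm gives the robot as it stands. Calls block until the motion is done:
- arm.move_ptp(position, orientation): joint-space move of the TCP to a pose.
- arm.movel(position, attitude=None, feed=0.15): straight line of the TCP; attitude=None keeps the orientation; feed is the mean speed in m/s.
- arm.set_joints(angles): joint-space move.
- arm.gripper_open() and arm.grab(grasp_force=None): open the fingers fully, or close them until they stop; grasp_force is the grip in N (None keeps the last).
- arm.hold(seconds).
- arm.solve_ik(position, orientation): joint angles nearest the present ones, or None.
- arm.get_state(): the state.
- arm.get_image(name): name is "scene" or "side" or "wrist"; returns a dict with "img" (384x512x3 uint8, red, green, blue), "camera_matrix" (3x3 intrinsics, pixels), "R" (3x3) and "t" (3): a world point X has camera coordinates R X + t; the wrist camera has in their place "mount" (4x4, takes a point from camera to tool coordinates, whose origin is the TCP and whose axes are the flange's). Camera axes: x right, y down, z forward; pixel columns grow to the right and rows downward; lengths in m; the calibration is good to about 2 mm. A picture is of the moment at which its call begins: read the wrist's pose just before it. There is no depth.
A pose or a line that the arm cannot do raises arm.IKError and nothing moves.
- arm.hand_in(): hands the job in; it is judged then, once.
The state is a dict: "time": time; "joint_positions": joint angles; "joint_velocities": joint speeds; "effort": joint torques, N m; "position": TCP position; "eef_rot": TCP orientation; "ft_force": force on the tool from outside, world axes, zero at the start; "ft_torque": the same for the moment, N m; "opening": finger opening in m; "finger_force": force on a finger pad.
Only numpy, scipy, OpenCV 4.12 (cv2) and the standard library are available. Lean on these libraries where they do the work, as an engineer would, in place of code of your own. Each camera call takes 0.05 s, during which the arm holds its last target. There are 200 camera calls.

TASK

It is time to recharge the eyepiece dry chest. Swing its damper lever to the shut stop, slide the desiccant hatch fully open, and use the scoop (not your fingers) to move every desiccant tablet from the oven pan into the chest's desiccant well; a tablet spilled on the table may be picked up by hand. Put the scoop back flat on its cork mat, slide the hatch fully shut and only then set the damper lever to the 60 degree mark, without disturbing the eyepieces and other gear lying around.

Things in the scene. Friction and masses are not known exactly. Their poses are not given: they have to be found in the camera images.
- pan: Fixed dark steel oven pan on the turntable. Inside at the floor 230 mm long (x, pointing away from the robot) by 72 mm wide (y); floor 3 mm thick, walls 3 mm thick and 46 mm high over the underside. Sides and near end upright; the far end leans outward 25 degrees, from x = +115 mm at the floor. The tablets start flat, in the far 130 mm. Origin: centre of its underside.
- scoop: Loose flat steel scoop, 120 g, on the mat, nose away from the robot. Origin: mid-underside of its blade; x to the nose, z up. Blade x -31 to +31 mm, 64 wide, 2 thick, open in front; side walls 26 high, x -31 to 10; back wall 30 high, x -31. Wooden handle rising backward at 60 degrees from x -29, z 22 to x -79, z 109, at y 0: 20 wide (y), 14 thick; pinch its flat sides, say at x -61, z 77.
- mat: Fixed cork mat, the scoop's resting place, 220 mm (x) by 130 mm (y), 3 mm thick. Origin: centre of its underside, on the table.
- chest: Fixed grey eyepiece dry chest, 300 mm (x) by 280 mm (y) by 120 mm high. Origin: centre of its underside on the table; x points away from the robot. In its top, on the right-hand (-y) front, is the desiccant well under the hatch; on the left-hand front is the damper lever with its quadrant; behind that a flush window.
- chest_well (a point): Centre of the well's floor, 45 mm above the table; axes as the chest's. The well is 120 mm (x) by 110 mm (y) and 75 mm deep below the chest's top; hatch tracks along its two sides (y = +-62 mm) stand 7 mm above the top.
- hatch (a joint): The aluminium plate over the well, in m: 0 shut, 0.125 fully open; it slides along the chest's +x (away from the robot), about 1.2 N to move, and stays where it is left. Its top is 4.5 mm above the chest's top.
- hatch_grip (a point): Grip point in the upright black bar on the hatch: bar 56 mm along the chest's y, 10 mm thick (x), its top 34.5 mm and this point 26 mm above the chest's top; 30 mm to the front of the hatch's middle.
- damper (a joint): The damper lever on the chest's top, in rad: 0 on the shut stop (pointing to the chest's front, -x), 1.571 fully open (pointing to the chest's left, +y), turning clockwise seen from above about an upright axis. White marks on the quadrant at 0, 30, 60 and 90 degrees; 60 degrees is 1.047. Stays where it is left, moves at about 1 N at the knob.
- damper_knob (a point): Grip point of the lever's upright black knob: 16 mm diameter, 34 mm high, this point 28 mm and the knob's top 42 mm above the chest's top, 75 mm from the lever's upright axis, which is at x -35, y +30 mm of the chest. The lever's flat arm beneath the knob ends 9 mm above the chest's top.
- tablet1: Off-white round desiccant tablet, 26 mm diameter, 17 mm thick, 11 g, domed on both faces; slides easily on the steel (friction 0.3). Its underside is flat 10 mm across and rises only 3 mm at 11 mm radius, so a thin lip runs under it when a wall stops it. Origin: middle of its underside as it lies at the start; it may end up any way up. 5 to 8 of tablets 1 to 8 are present, the rest give None.
- tablet2: Desiccant tablet like tablet 1; None when absent.
- tablet3: Desiccant tablet like tablet 1; None when absent.
- tablet4: Desiccant tablet like tablet 1; None when absent.
- tablet5: Desiccant tablet like tablet 1; None when absent.
- tablet6: Desiccant tablet like tablet 1; None when absent.
- tablet7: Desiccant tablet like tablet 1; None when absent.
- tablet8: Desiccant tablet like tablet 1; None when absent.
- erfle: Bystander: silver eyepiece, 54 mm diameter, 78 mm tall, standing left of the pan on the dark wooden turntable (a locked disc of 165 mm radius, 8 mm high). Origin: centre of its underside.
- widefield: Bystander: chunky grey wide-field eyepiece, 62 mm diameter, 112 mm tall, standing on the turntable right of the pan. Origin: centre of its underside.
- case: Bystander: frosted plastic eyepiece case, 94 mm square, 63 mm high, on the table beyond. Origin: centre of its underside.
- collimator: Bystander: red laser collimator, 41 mm diameter, 130 mm long, lying on the table beyond the mat. Origin: on the table under its middle, x along it.
- barlow: Bystander: dark Barlow lens, 42 mm diameter, 92 mm tall, standing on the table near the robot's right. Origin: centre of its underside.
- blower: Bystander: black rubber blower bulb, 62 mm diameter, 100 mm tall, standing on the table near the robot's left. Origin: centre of its underside.
There are look-alikes about, which are no part of the job. There is more than one size of the scoop; the job needs the smaller.

How it is judged:
On the way, in this order (a step that is already met when the one before it is completed fails the run):
1. the damper lever is on its shut stop, with the hatch still shut (value of joint damper below 0.07 rad and value of joint hatch below 0.02 m), for 0.2 s.
2. the hatch is fully open (value of joint hatch above 0.117 m), for 0.2 s.
3. all the tablets are in the desiccant well, the hatch open (x of tablet1 in the frame of chest_well between -0.066 and 0.066 m and y of tablet1 in the frame of chest_well between -0.061 and 0.061 m and z of tablet1 in the frame of chest_well between -0.01 and 0.06 m and x of tablet2 in the frame of chest_well between -0.066 and 0.066 m and y of tablet2 in the frame of chest_well between -0.061 and 0.061 m and z of tablet2 in the frame of chest_well between -0.01 and 0.06 m and x of tablet3 in the frame of chest_well between -0.066 and 0.066 m and y of tablet3 in the frame of chest_well between -0.061 and 0.061 m and z of tablet3 in the frame of chest_well between -0.01 and 0.06 m and x of tablet4 in the frame of chest_well between -0.066 and 0.066 m and y of tablet4 in the frame of chest_well between -0.061 and 0.061 m and z of tablet4 in the frame of chest_well between -0.01 and 0.06 m and x of tablet5 in the frame of chest_well between -0.066 and 0.066 m and y of tablet5 in the frame of chest_well between -0.061 and 0.061 m and z of tablet5 in the frame of chest_well between -0.01 and 0.06 m and x of tablet6 in the frame of chest_well between -0.066 and 0.066 m and y of tablet6 in the frame of chest_well between -0.061 and 0.061 m and z of tablet6 in the frame of chest_well between -0.01 and 0.06 m and x of tablet7 in the frame of chest_well between -0.066 and 0.066 m and y of tablet7 in the frame of chest_well between -0.061 and 0.061 m and z of tablet7 in the frame of chest_well between -0.01 and 0.06 m and x of tablet8 in the frame of chest_well between -0.066 and 0.066 m and y of tablet8 in the frame of chest_well between -0.061 and 0.061 m and z of tablet8 in the frame of chest_well between -0.01 and 0.06 m and value of joint hatch above 0.1 m), for 0.2 s.
4. the hatch is fully shut with the damper still shut (value of joint hatch below 0.004 m and value of joint damper below 0.15 rad), for 0.2 s.
5. the damper lever is at the 60 degree mark (value of joint damper between 0.94 and 1.15 rad), for 0.2 s.
At the end, for the whole second after the job is handed in: every tablet present lies in the desiccant well, the hatch is shut (within 4 mm), the damper lever stands at 60 degrees (within 6 degrees), and the scoop lies level and at rest on the cork mat, the middle of its blade within 85 mm along and 45 mm across of the mat's middle (all of step 5 and x of tablet1 in the frame of chest_well between -0.066 and 0.066 m and y of tablet1 in the frame of chest_well between -0.061 and 0.061 m and z of tablet1 in the frame of chest_well between -0.01 and 0.06 m and x of tablet2 in the frame of chest_well between -0.066 and 0.066 m and y of tablet2 in the frame of chest_well between -0.061 and 0.061 m and z of tablet2 in the frame of chest_well between -0.01 and 0.06 m and x of tablet3 in the frame of chest_well between -0.066 and 0.066 m and y of tablet3 in the frame of chest_well between -0.061 and 0.061 m and z of tablet3 in the frame of chest_well between -0.01 and 0.06 m and x of tablet4 in the frame of chest_well between -0.066 and 0.066 m and y of tablet4 in the frame of chest_well between -0.061 and 0.061 m and z of tablet4 in the frame of chest_well between -0.01 and 0.06 m and x of tablet5 in the frame of chest_well between -0.066 and 0.066 m and y of tablet5 in the frame of chest_well between -0.061 and 0.061 m and z of tablet5 in the frame of chest_well between -0.01 and 0.06 m and x of tablet6 in the frame of chest_well between -0.066 and 0.066 m and y of tablet6 in the frame of chest_well between -0.061 and 0.061 m and z of tablet6 in the frame of chest_well between -0.01 and 0.06 m and x of tablet7 in the frame of chest_well between -0.066 and 0.066 m and y of tablet7 in the frame of chest_well between -0.061 and 0.061 m and z of tablet7 in the frame of chest_well between -0.01 and 0.06 m and x of tablet8 in the frame of chest_well between -0.066 and 0.066 m and y of tablet8 in the frame of chest_well between -0.061 and 0.061 m and z of tablet8 in the frame of chest_well between -0.01 and 0.06 m and value of joint hatch below 0.004 m and x of scoop in the frame of mat between -0.085 and 0.085 m and y of scoop in the frame of mat between -0.045 and 0.045 m and angle between scoop's own z axis and vertical below 0.12 rad and height (world z) of scoop below 0.012 m and linear speed of scoop below 0.02 m/s); the robot touches nothing.
It fails at once if the hatch stands open while the damper is off its shut stop (room air gets to the eyepieces) (value of joint hatch above 0.03 m and value of joint damper above 0.15 rad).
It fails at once if the fingers touch a tablet lying in the pan, instead of the scoop ((contact force between the fingers and tablet1 above 1 N and x of tablet1 in the frame of pan between -0.118 and 0.13 m and y of tablet1 in the frame of pan between -0.04 and 0.04 m and z of tablet1 in the frame of pan below 0.045 m) or (contact force between the fingers and tablet2 above 1 N and x of tablet2 in the frame of pan between -0.118 and 0.13 m and y of tablet2 in the frame of pan between -0.04 and 0.04 m and z of tablet2 in the frame of pan below 0.045 m) or (contact force between the fingers and tablet3 above 1 N and x of tablet3 in the frame of pan between -0.118 and 0.13 m and y of tablet3 in the frame of pan between -0.04 and 0.04 m and z of tablet3 in the frame of pan below 0.045 m) or (contact force between the fingers and tablet4 above 1 N and x of tablet4 in the frame of pan between -0.118 and 0.13 m and y of tablet4 in the frame of pan between -0.04 and 0.04 m and z of tablet4 in the frame of pan below 0.045 m) or (contact force between the fingers and tablet5 above 1 N and x of tablet5 in the frame of pan between -0.118 and 0.13 m and y of tablet5 in the frame of pan between -0.04 and 0.04 m and z of tablet5 in the frame of pan below 0.045 m) or (contact force between the fingers and tablet6 above 1 N and x of tablet6 in the frame of pan between -0.118 and 0.13 m and y of tablet6 in the frame of pan between -0.04 and 0.04 m and z of tablet6 in the frame of pan below 0.045 m) or (contact force between the fingers and tablet7 above 1 N and x of tablet7 in the frame of pan between -0.118 and 0.13 m and y of tablet7 in the frame of pan between -0.04 and 0.04 m and z of tablet7 in the frame of pan below 0.045 m) or (contact force between the fingers and tablet8 above 1 N and x of tablet8 in the frame of pan between -0.118 and 0.13 m and y of tablet8 in the frame of pan between -0.04 and 0.04 m and z of tablet8 in the frame of pan below 0.045 m)).
It fails at once if a standing eyepiece, the Barlow or the blower is knocked over (angle between any of erfle, widefield, barlow, blower's own z axis and vertical above 0.6 rad).
It fails at once if an eyepiece or other bystander is pushed more than 4 cm out of place (distance of any of erfle, widefield, barlow, blower, case, collimator from where it was at the start of the episode above 0.04 m).
Of tablet1, tablet2, tablet3, tablet4, tablet5, tablet6, tablet7, tablet8 only 5 to 8 are there at a start; the rules pass over those that are not, and their reading is None.
At some moment in a run one of scoop may be knocked a few centimetres aside while the robot is not near it.
It also fails if it takes over 210 s, if anything falls off the work surface, if the arm or the gripper's body presses on something with over 40 N, if the wrist force passes 120 N, or if a joint passes its speed limit or range.

## Working session

There is one attempt and no reset: what is moved stays moved. The work goes in short steps, each a Python script; the robot and the scene stay as the last script left them, time stands still between calls to the robot, and variables do not carry over. Pictures are saved under pics/ and viewed, at most 14 in all, crops included, and the job is handed in when it is done.

```bash
mkdir -p pics; ls; python3 - <<'E'
from cell import arm
import cv2,numpy as np
s=arm.get_state();print(s['time'],s['position'],s['eef_rot'],arm.tcp_to_tips,s['opening'])
for n in ("scene","side"):
    d=arm.get_image(n);cv2.imwrite(f"pics/{n}0.png",cv2.resize(d["img"][:,:,::-1],(800,600),interpolation=cv2.INTER_CUBIC))
    print(n,d["camera_matrix"],d["R"],d["t"])
d=arm.get_image("wrist");print(d["mount"],d["camera_matrix"])
E
```

```text
pics
0.0 [ 0.21762108 -0.61170386  0.24113623] [[ 9.42131257e-01  3.35243087e-01 -8.75687398e-04]
 [ 3.35244230e-01 -9.42128187e-01  2.40543114e-03]
 [-1.86056201e-05 -2.55980101e-03 -9.99996724e-01]] 0.011 0.08576669542302126
scene [[362.2757122    0.         256.21400728]
 [  0.         362.2757122  188.59347186]
 [  0.           0.           1.        ]] [[ 0.86470696  0.50224367 -0.00575916]
 [ 0.42873431 -0.74402309 -0.51246124]
 [-0.26166536  0.44065966 -0.85869104]] [-0.42952663 -0.15720937  1.49043904]
side [[419.48802605   0.         254.36582992]
 [  0.         419.48802605 192.70317642]
 [  0.           0.           1.        ]] [[ 0.99809236 -0.05889084 -0.01853396]
 [-0.05442685 -0.69759469 -0.7144224 ]
 [ 0.02914374  0.71406828 -0.69946918]] [-0.50457233  0.10781086  1.36851985]
[[-6.67470915e-04 -9.44918523e-01 -3.27304963e-01  8.46028025e-02]
 [ 9.99999492e-01 -3.83604381e-04 -9.31839494e-04  5.97515802e-04]
 [ 7.54956781e-04 -3.27305419e-01  9.44918300e-01 -1.33112952e-01]
 [ 0.00000000e+00  0.00000000e+00  0.00000000e+00  1.00000000e+00]] [[267.07593739   0.         257.10893756]
 [  0.         267.07593739 189.73969195]
 [  0.           0.           1.        ]]
```

View pics/scene0.png

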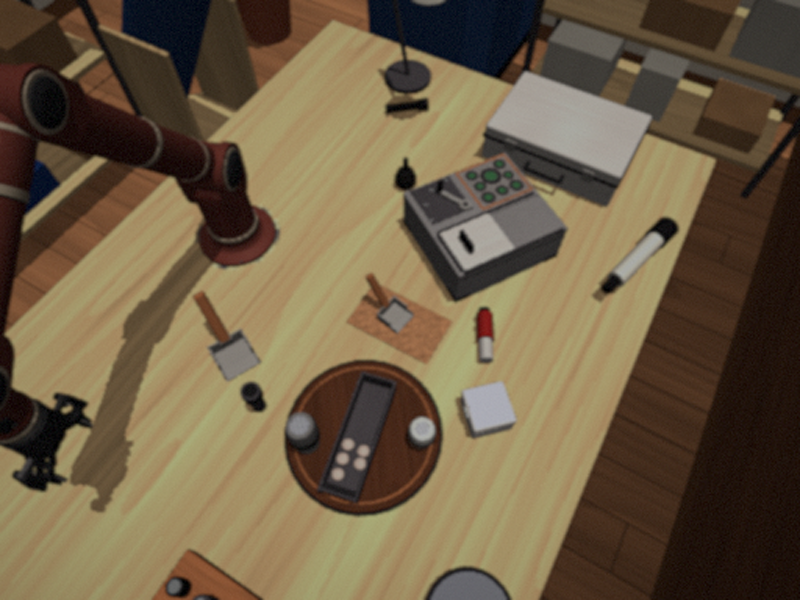

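View pics/side0.png

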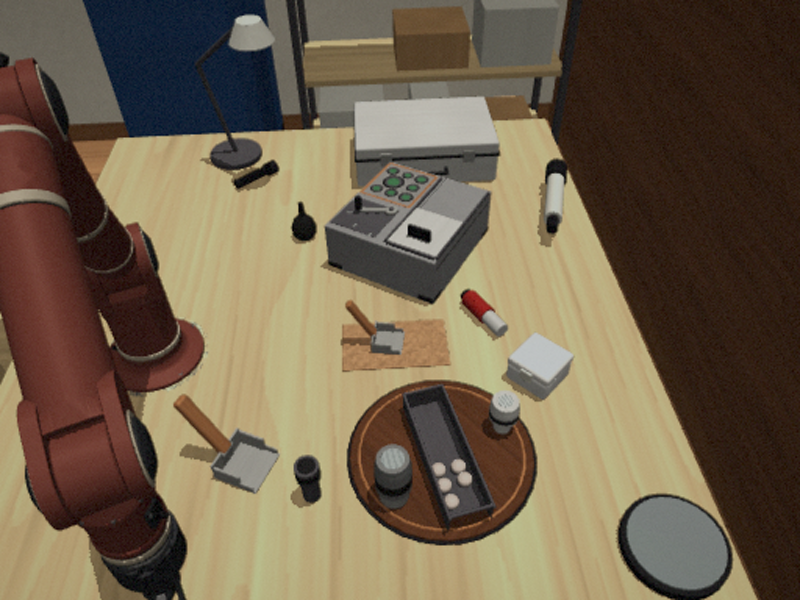

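Side view: small scoop on the cork mat at (385,338), large look-alike on bare table at (240,455). There are five tablets at (439,469), (459,466), (445,485), (465,479) and (451,501). The chest hatch bar is at (420,232) and the damper knob at (358,203), with the lever swung open.

```bash
cat > h.py <<'E'
from cell import arm
import numpy as np,cv2
from scipy.spatial.transform import Rotation as Ro
def cam(n):
    s=arm.get_state();d=arm.get_image(n)
    if n=="wrist":
        T=np.eye(4);T[:3,:3]=s["eef_rot"];T[:3,3]=s["position"]
        E=np.linalg.inv(T@d["mount"]);R,t=E[:3,:3],E[:3,3]
    else:R,t=d["R"],d["t"]
    return d["img"],np.array(d["camera_matrix"]),np.array(R),np.array(t)
def snap(n,name,crop=None,view=(800,600)):
    img,K,R,t=cam(n);np.savez(f"pics/{name}.npz",img=img,K=K,R=R,t=t)
    if crop:x0,y0,x1,y1=crop;img=img[y0:y1,x0:x1]
    cv2.imwrite(f"pics/{name}.png",cv2.resize(img[:,:,::-1],view,interpolation=cv2.INTER_CUBIC))
def load(name):
    d=np.load(f"pics/{name}.npz");return d["K"],d["R"],d["t"]
def ray(c,uv):  # uv native px
    K,R,t=c;d=R.T@np.linalg.inv(K)@np.array([*uv,1.]);return -R.T@t,d/np.linalg.norm(d)
def tri(obs):
    A=np.zeros((3,3));b=np.zeros(3);L=[ray(*o) for o in obs]
    for o,d in L:
        M=np.eye(3)-np.outer(d,d);A+=M;b+=M@o
    X=np.linalg.solve(A,b)
    return X,max(np.linalg.norm((np.eye(3)-np.outer(d,d))@(X-o)) for o,d in L)
def onz(c,uv,z):
    o,d=ray(c,uv);return o+d*(z-o[2])/d[2]
def proj(c,X):
    K,R,t=c;p=K@(R@np.asarray(X)+t);return p[:2]/p[2]
def down(yaw): # tool z down, tool x at yaw
    c,s=np.cos(yaw),np.sin(yaw);return np.array([[c,s,0],[s,-c,0],[0,0,-1.]])
E
python3 - <<'E'
from h import *
snap("scene","sc");snap("side","si")
a,b=load("sc"),load("si");f=.64
P=dict(chestA=((405,197),(328,228)),B=((458,270),(432,272)),C=((565,228),(490,184)),D=((503,152),(388,164)),
bar=((466,240),(420,232)),knob=((438,186),(358,202)),axis=((463,205),(393,210)),
matNL=((370,284),(343,323)),matFR=((430,362),(450,363)),
mat3=((347,320),(343,370)),mat4=((452,318),(448,320)),
panN1=((362,374),(404,391)),panN2=((396,380),(440,387)),panF1=((320,490),(447,523)),panF2=((358,500),(494,508)),
t1=((348,444),(439,469)),t2=((363,450),(459,466)),t3=((343,459),(445,485)),t4=((361,463),(465,479)),t5=((337,474),(451,501)),
handletop=((372,277),(349,305)),erfle=((423,425),(504,400)),wide=((302,422),(394,456)),case=((488,390),(540,350)),barlow=((250,390),(307,463)),blower=((405,160),(300,208)),coll=((486,335),(484,312)))
for k,(u,v) in P.items():
    X,e=tri([(a,np.array(u)*f),(b,np.array(v)*f)]);print(k,X.round(3),round(e,4))
E
```

```text
chestA [0.365 0.251 0.109] 0.0
B [0.581 0.134 0.076] 0.0122
C [0.746 0.328 0.15 ] 0.0043
D [0.512 0.518 0.101] 0.0026
bar [0.566 0.186 0.139] 0.0026
knob [0.435 0.291 0.149] 0.001
axis [0.512 0.279 0.133] 0.0033
matNL [0.392 0.033 0.024] 0.0002
matFR [ 0.611 -0.058 -0.018] 0.0002
mat3 [ 0.388 -0.068 -0.007] 0.0024
mat4 [0.612 0.054 0.002] 0.0088
panN1 [ 0.509 -0.188  0.062] 0.0022
panN2 [ 0.577 -0.155  0.03 ] 0.0022
panF1 [ 0.561 -0.43   0.026] 0.0003
panF2 [ 0.639 -0.41   0.03 ] 0.0015
t1 [ 0.558 -0.324  0.016] 0.0014
t2 [ 0.593 -0.319  0.015] 0.0024
t3 [ 0.566 -0.355  0.014] 0.001
t4 [ 0.602 -0.342  0.009] 0.0014
t5 [ 0.572 -0.387  0.017] 0.0008
handletop [0.41  0.019 0.09 ] 0.0004
erfle [ 0.683 -0.227  0.074] 0.0022
wide [ 0.479 -0.352  0.112] 0.0025
case [ 0.771 -0.095  0.061] 0.0116
barlow [ 0.339 -0.346  0.094] 0.0003
blower [0.288 0.387 0.073] 0.0035
coll [0.697 0.055 0.011] 0.0004
```

```bash
python3 - <<'E'
from h import *
p=arm.get_state()["position"]
V=dict(w_pan=((0.57,-0.24,0.30),-65),w_pan2=((0.53,-0.32,0.30),25),w_mat=((0.48,0.0,0.26),0),w_mat2=((0.52,-0.03,0.26),90),w_ch=((0.48,0.22,0.33),60),w_ch2=((0.54,0.27,0.33),150))
for n,(q,y) in V.items():
    done=False
    for yy in (y,y+180):
        try: arm.move_ptp(q,down(np.radians(yy)))
        except arm.IKError as e: print(n,yy,e);continue
        done=True;break
    if done: snap("wrist",n); s=arm.get_state();print(n,yy,s["time"],s["position"].round(3),s["joint_positions"].round(2))
E
```

```text
w_pan -65 2.1667 [ 0.569 -0.241  0.3  ] [ 0.18  0.53  0.31  1.44 -0.17  1.2  -2.19]
w_pan2 25 3.5833 [ 0.53 -0.32  0.3 ] [ 0.56  0.52 -0.08  1.43  0.04  1.19 -0.67]
w_mat 0 4.875 [ 0.481 -0.001  0.26 ] [ 0.    0.33 -0.06  1.87  0.03  0.94 -1.64]
w_mat2 90 6.2333 [ 0.52 -0.03  0.26] [ 0.31  0.42 -0.42  1.76  0.2   1.   -0.19]
w_ch 60 7.3083 [0.481 0.218 0.329] [-0.22  0.36 -0.36  1.63  0.14  1.17 -1.13]
w_ch2 150 8.5917 [0.54  0.269 0.33 ] [-0.09  0.55 -0.71  1.41  0.36  1.31  0.23]
```

View pics/w_ch.png

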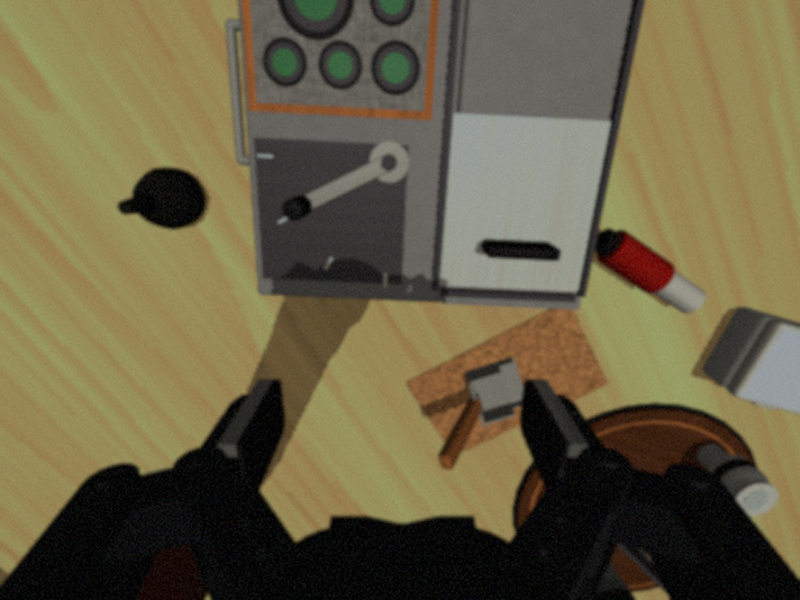

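View pics/w_ch2.png

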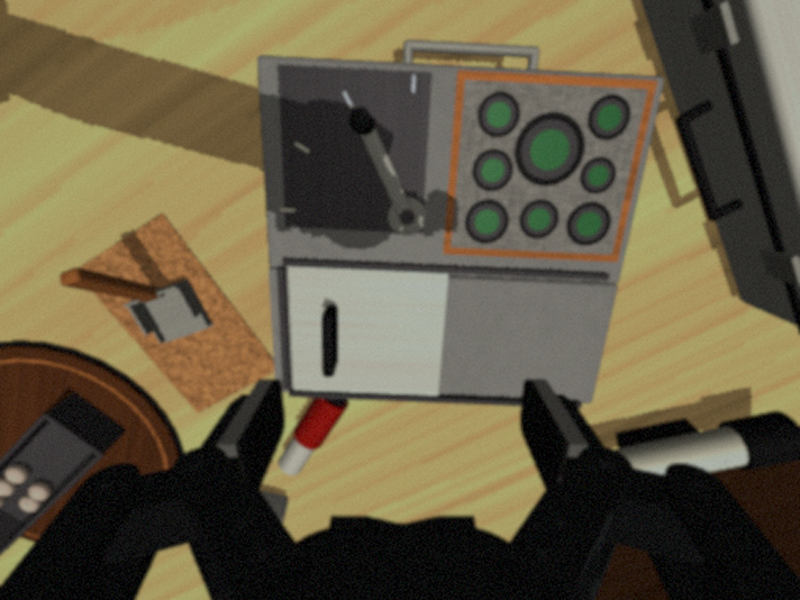

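View pics/w_mat.png

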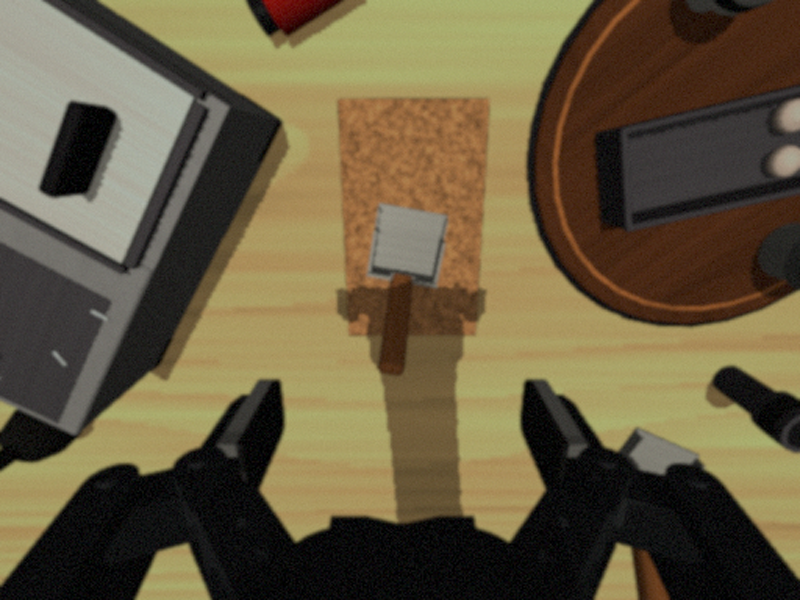

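View pics/w_pan.png

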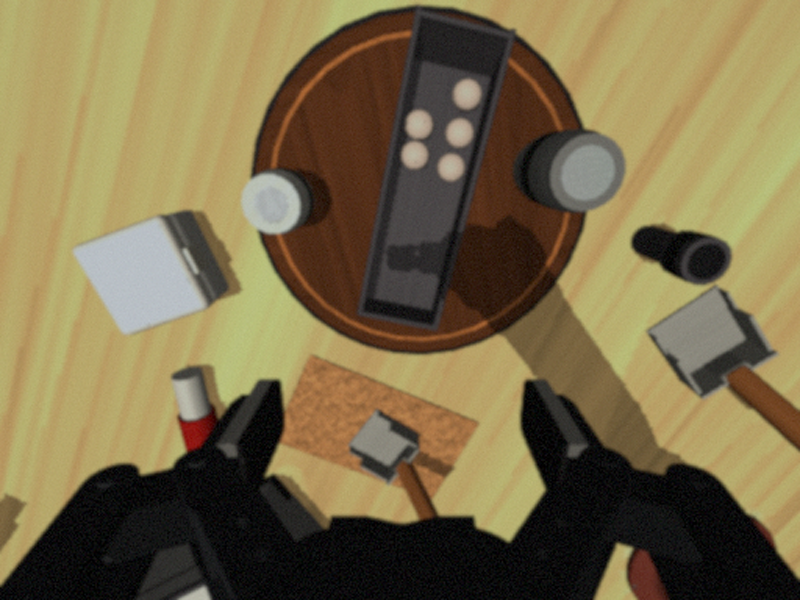

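Two scoop sizes: the small one is on the mat (w_mat (408,245)), about 64 mm wide. The large one (w_mat (665,455), w_pan (710,345)) is on the bare table. I take the small one on the cork mat. The pan view shows five tablets at (467,93), (418,124), (460,132), (414,154) and (451,166). The knob is at w_ch (296,208) by the 60° mark, and the bar at (520,250).

```bash
cat > fit.py <<'E'
from h import *
from scipy.optimize import least_squares
f=.64
C={n:load(n) for n in ("sc","si","w_pan","w_pan2","w_mat","w_mat2","w_ch","w_ch2")}
def T(p,z0,m):
    c,s=np.cos(p[2]),np.sin(p[2]);return np.array([p[0]+c*m[0]-s*m[1],p[1]+s*m[0]+c*m[1],z0+m[2]])
def fit(obs,z0,p0):
    g=lambda p:np.concatenate([proj(C[n],T(p,z0,m))-np.array(u)*f for n,u,m in obs])
    r=least_squares(g,p0,loss="soft_l1");return r.x,g(r.x).reshape(-1,2).round(1)
E
python3 - <<'E'
from fit import *
for k,obs in dict(axis=[("w_ch",(389,160)),("w_ch2",(407,216))],knob=[("w_ch",(294,207)),("w_ch2",(362,120))],
  bar=[("w_ch",(520,247)),("w_ch2",(329,338))],handle=[("w_mat",(391,368)),("w_ch",(448,459)),("w_ch2",(70,277))]).items():
    X,e=tri([(C[n],np.array(u)*f) for n,u in obs]);print(k,X.round(4),round(e,4))
p,r=fit([("w_ch",(262,293),(-.15,.14,.12)),("w_ch",(580,305),(-.15,-.14,.12)),("w_ch2",(260,57),(-.15,.14,.12)),("w_ch2",(662,78),(.15,.14,.12)),("w_ch2",(590,402),(.15,-.14,.12)),
 ("w_ch",(389,160),(-.035,.03,.13)),("w_ch2",(407,216),(-.035,.03,.13))],0,[.555,.32,1.07]);print("chest",p.round(4),np.degrees(p[2]),r.tolist())
p,r=fit([("w_pan",(361,315),(-.118,.039,.046)),("w_pan",(436,326),(-.118,-.039,.046)),("w_pan",(417,9),(.139,.039,.046)),("w_pan",(513,32),(.139,-.039,.046)),("w_pan",(422,62),(.115,.036,.003)),("w_pan",(490,75),(.115,-.036,.003)),
 ("w_mat",(624,230),(-.118,-.039,.046)),("w_mat",(597,132),(-.118,.039,.046))],.008,[.57,-.3,-1.3]);print("pan",p.round(4),np.degrees(p[2]),r.tolist())
pp=p
for u in [(467,93),(418,124),(460,132),(414,154),(451,166)]:
    X=onz(C["w_pan"],np.array(u)*f,.024);d=X[:2]-pp[:2];c,s=np.cos(pp[2]),np.sin(pp[2]);print("tab",X.round(3),(c*d[0]+s*d[1]).round(3),(-s*d[0]+c*d[1]).round(3))
p,r=fit([("w_mat",(338,98),(.11,.065,.003)),("w_mat",(488,98),(.11,-.065,.003)),("w_mat",(475,335),(-.11,-.065,.003)),("w_mat",(350,335),(-.11,.065,.003))],0,[.5,0,0]);print("mat",p.round(4),r.tolist())
p,r=fit([("w_mat",(380,204),(.031,.032,.002)),("w_mat",(447,213),(.031,-.032,.002)),("w_mat",(391,368),(-.079,0,.109)),("w_ch",(448,459),(-.079,0,.109)),("w_ch2",(70,277),(-.079,0,.109))],.003,[.48,0,0]);print("scoop",p.round(4),r.tolist())
for n,u,z in (("w_pan",(586,172),.12),("w_pan",(272,202),.086),("w_mat",(0,0),0)):print(onz(C[n],np.array(u)*f,z).round(3))
E
```

```text
axis [0.5114 0.2906 0.1245] 0.0002
knob [0.4354 0.2978 0.1517] 0.0002
bar [0.5699 0.1775 0.1243] 0.0006
handle [0.4114 0.0069 0.1105] 0.0023
chest [0.5565 0.3035 1.0009] 57.34636525072759 [[-1.9, 0.3], [-0.1, 1.3], [-2.3, -0.1], [2.5, -0.7], [1.7, 1.7], [0.8, 0.2], [0.3, 1.5]]
pan [ 0.5685 -0.2907 -1.3428] -76.93766943615194 [[-0.8, -1.4], [1.0, 1.1], [-0.1, 1.3], [0.1, 1.7], [-6.1, -2.6], [0.1, 0.9], [1.1, 0.9], [14.5, -0.3]]
tab [ 0.573 -0.388  0.024] 0.096 -0.017
tab [ 0.602 -0.346  0.024] 0.062 0.02
tab [ 0.564 -0.356  0.024] 0.063 -0.019
tab [ 0.594 -0.322  0.024] 0.036 0.018
tab [ 0.558 -0.327  0.024] 0.033 -0.019
mat [ 0.4989 -0.0119  0.0015] [[-0.7, 0.3], [1.2, -0.1], [0.5, -0.2], [-0.9, 0.1]]
scoop [ 0.4882 -0.007  -0.184 ] [[-0.4, -2.7], [0.6, -0.3], [-0.6, 0.2], [-1.6, 1.7], [-0.3, 0.1]]
[ 0.479 -0.362  0.12 ]
[ 0.685 -0.239  0.086]
[ 0.681  0.32  -0.   ]
```

```bash
cat >> fit.py <<'E'
CH=np.array([.5565,.3035,1.0009]);PAN=np.array([.5685,-.2907,-1.3428]);AX=np.array([.5118,.2904])
def lever(phi,z): return np.array([*(AX+.075*np.array([np.cos(phi),np.sin(phi)])),z])
def arc(f0,f1,z,n=10,feed=.06):
    for p in np.linspace(f0,f1,n+1)[1:]: arm.movel(lever(p,z),down(p),feed=feed)
def st(m=""):
    s=arm.get_state();print(m,"t%.1f"%s["time"],s["position"].round(4),"F",s["ft_force"].round(1),"T",s["ft_torque"].round(2),"op%.4f ff"%s["opening"],np.round(s["finger_force"],1))
E
python3 - <<'E'
from fit import *
a=onz(C["w_ch"],np.array((522,254))*f,.1545);b=onz(C["w_ch2"],np.array((328,342))*f,.1545);print("bar",a.round(4),b.round(4))
f0=np.radians(174.7);f1=CH[2]+np.pi
arm.move_ptp(lever(f0,.22),down(f0));st()
arm.movel(lever(f0,.144));st()
arm.grab(20);st("grab")
arc(f0,f1+.03,.144);arm.hold(.3);st("shut")
arm.gripper_open();arm.movel(lever(f1,.23));st()
snap("wrist","w_ch3")
E
```

```text
bar [0.5649 0.1825 0.1545] [0.5632 0.1862 0.1545]
 t9.2 [0.4388 0.2975 0.221 ] F [ 1.4 -0.4 -0.2] T [-0.01 -0.03  0.04] op0.0855 ff 0.0
 t9.9 [0.4383 0.298  0.1449] F [ 0.2 -0.5  0.8] T [-0.04 -0.03  0.02] op0.0853 ff 0.0
grab t10.5 [0.4372 0.2973 0.1443] F [-0.2 -0.7  2.2] T [-0.11  0.11 -0.05] op0.0152 ff 21.7
shut t13.8 [0.4708 0.2289 0.1442] F [-3.8  3.6  3.2] T [ 0.81  0.69 -0.13] op0.0151 ff 22.1
 t15.2 [0.4711 0.2266 0.2293] F [ 0.7  0.8 -0.1] T [-0.01 -0.02 -0.03] op0.0853 ff 0.0
```

View pics/w_ch3.png

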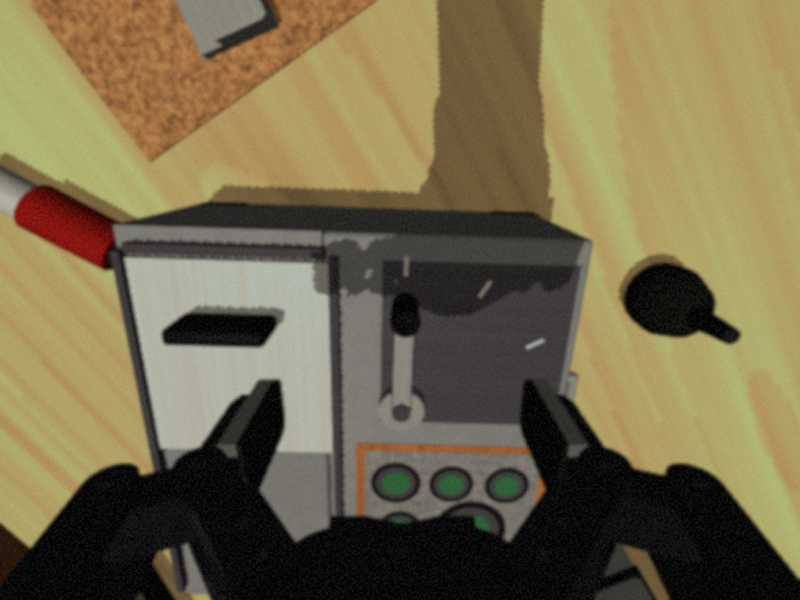

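The lever lies on the 0° mark: knob (405,312), mark (407,266). The bar top is at about (217,337). Next I open the hatch.

```bash
python3 - <<'E'
from fit import *
C["w_ch3"]=load("w_ch3")
c=onz(C["w_ch3"],np.array((217,337))*f,.1545);print("bar3",c.round(4))
X,e=tri([(C["w_ch"],np.array((522,254))*f),(C["w_ch2"],np.array((328,342))*f),(C["w_ch3"],np.array((217,337))*f)]);print("tri",X.round(4),e)
p,r=fit([("w_ch3",(590,240),(-.15,.14,.12)),("w_ch3",(115,225),(-.15,-.14,.12)),("w_ch",(262,293),(-.15,.14,.12)),("w_ch",(580,305),(-.15,-.14,.12)),("w_ch2",(260,57),(-.15,.14,.12)),("w_ch2",(662,78),(.15,.14,.12)),("w_ch2",(590,402),(.15,-.14,.12)),("w_ch",(389,160),(-.035,.03,.125)),("w_ch2",(407,216),(-.035,.03,.125)),("w_ch3",(402,410),(-.035,.03,.125))],0,CH);print(p.round(4),np.degrees(p[2]),r.tolist())
b=X[:2];ux=np.array([np.cos(CH[2]),np.sin(CH[2])]);ps=CH[2]+np.pi/2
d=b-CH[:2];print("bar in chest",d@ux,d@np.array([-ux[1],ux[0]]))
arm.move_ptp([*b,.23],down(ps));arm.movel([*b,.141]);st()
arm.grab(40);st("grab");q=arm.get_state()["position"]
for k in (.06,.118,.128):
    arm.movel([*(q[:2]+k*ux),.141],feed=.06);st(k)
arm.hold(.2);st();arm.gripper_open();p=arm.get_state()["position"];arm.movel([p[0],p[1],.25])
snap("wrist","w_ch4")
E
```

```text
bar3 [0.5632 0.1836 0.1545]
tri [0.5646 0.1836 0.1522] 0.001846673126502173
[0.5563 0.3037 0.9997] 57.28010401856902 [[1.0, 0.2], [-2.2, 0.6], [-2.2, 0.2], [-0.5, 1.3], [-2.1, -0.6], [2.7, -0.8], [1.7, 1.7], [0.6, 0.0], [0.4, 0.6], [-1.9, -1.0]]
bar in chest -0.0965488893935259 -0.07154469430022811
 t17.0 [0.5651 0.1842 0.1417] F [ 0.1 -0.1  0.1] T [-0.04 -0.03  0.03] op0.0852 ff 0.0
grab t17.7 [0.565  0.1841 0.1413] F [ 0.9 -0.1  0.2] T [ 0.13 -0.17 -0.06] op0.0091 ff 43.6
0.06 t18.9 [0.5985 0.2361 0.1413] F [1.9 0.6 4.6] T [ 0.05 -0.07 -0.09] op0.0089 ff 44.1
0.118 t20.0 [0.6291 0.2837 0.1414] F [ 0.9 -0.1  4. ] T [-0.05 -0.05 -0.02] op0.0093 ff 44.2
0.128 t20.3 [0.6327 0.2893 0.1413] F [-5.4 -4.9 10. ] T [-0.88  0.83 -0.05] op0.0094 ff 45.0
 t20.5 [0.6328 0.2893 0.1413] F [-4.  -4.9  9.8] T [-0.83  0.78 -0.07] op0.0090 ff 44.9
```

```bash
python3 - <<'E'
from fit import *
arm.move_ptp([.47,-.01,.23],down(np.radians(-10)));snap("wrist","m1");
arm.move_ptp([.50,-.01,.23],down(np.radians(80)));snap("wrist","m2");st()
# IK plan
def Rz(a):return Ro.from_euler('z',a).as_matrix()
def Ry(a):return Ro.from_euler('y',a).as_matrix()
def tool(Sp,SR,al,flip):
    # tool in scoop frame: z down tilted so body leans back by al; grasp point at (-.061,0,.077)
    z=np.array([np.sin(al),0,-np.cos(al)]);x=np.array([np.cos(al),0,np.sin(al)])*flip;y=np.cross(z,x)
    G=np.column_stack([x,y,z]);p=np.array([-.061,0,.077])+.008*z
    return Sp+SR@p,SR@G
cy,sy=np.cos(PAN[2]),np.sin(PAN[2])
pan=lambda x,y,z:np.array([PAN[0]+cy*x-sy*y,PAN[1]+sy*x+cy*y,.008+z])
W=np.array([.577,.208,.0])
for al in (0,.26,.52):
  for fl in (1,-1):
    out=[]
    for nm,Sp,SR in [("mat",np.array([.488,-.007,.003]),Rz(-.184)),("pan0",pan(-.05,0,.003),Rz(PAN[2])),("pan1",pan(.084,0,.003),Rz(PAN[2])),("pantilt",pan(.084,0,.03),Rz(PAN[2])@Ry(-.35))]+[("pour%d"%y,W+[0,0,.15],Rz(np.radians(y))@Ry(.87)) for y in (57,30,0,-33,90,147)]:
        q=arm.solve_ik(*tool(Sp,SR,al,fl));out.append((nm,None if q is None else 1))
    print(al,fl,out)
E
```

```text
t25.2 [ 0.4999 -0.0099  0.2299] F [-0.2 -0.5  0.3] T [-0.03  0.04  0.05] op0.0853 ff 0.0
0 1 [('mat', 1), ('pan0', 1), ('pan1', 1), ('pantilt', 1), ('pour57', 1), ('pour30', None), ('pour0', None), ('pour-33', 1), ('pour90', 1), ('pour147', 1)]
0 -1 [('mat', 1), ('pan0', 1), ('pan1', 1), ('pantilt', 1), ('pour57', 1), ('pour30', None), ('pour0', None), ('pour-33', 1), ('pour90', 1), ('pour147', 1)]
0.26 1 [('mat', 1), ('pan0', 1), ('pan1', 1), ('pantilt', 1), ('pour57', 1), ('pour30', 1), ('pour0', 1), ('pour-33', 1), ('pour90', 1), ('pour147', 1)]
0.26 -1 [('mat', 1), ('pan0', 1), ('pan1', 1), ('pantilt', 1), ('pour57', 1), ('pour30', 1), ('pour0', 1), ('pour-33', 1), ('pour90', 1), ('pour147', 1)]
0.52 1 [('mat', None), ('pan0', 1), ('pan1', 1), ('pantilt', 1), ('pour57', 1), ('pour30', 1), ('pour0', 1), ('pour-33', 1), ('pour90', 1), ('pour147', 1)]
0.52 -1 [('mat', None), ('pan0', 1), ('pan1', 1), ('pantilt', 1), ('pour57', 1), ('pour30', 1), ('pour0', 1), ('pour-33', 1), ('pour90', 1), ('pour147', 1)]
```

View pics/m1.png

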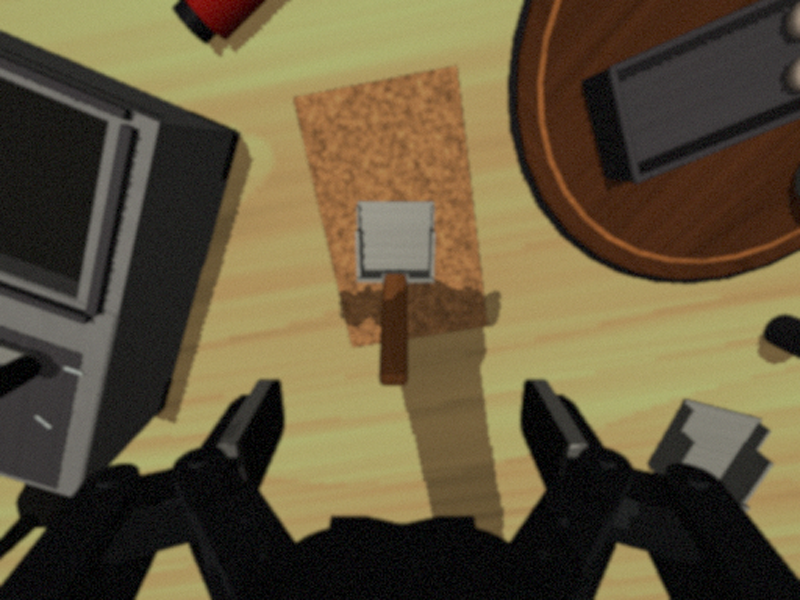

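View pics/m2.png

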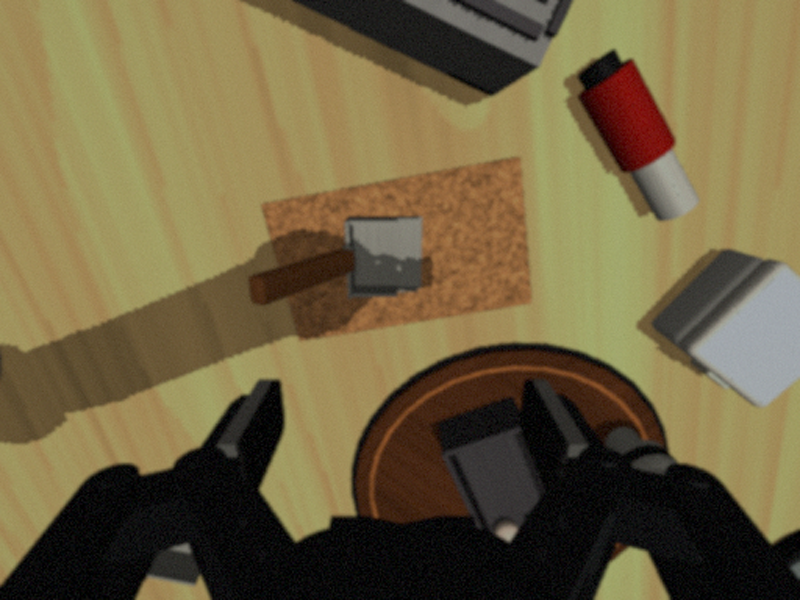

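m1 shows the scoop undisturbed: nose corners (359,202) and (434,202), handle end (394,380). In m2 the nose is at (421,217) and (423,290), handle end at (260,288). The hatch is open.

```bash
cat >> fit.py <<'E'
def Rz(a):return Ro.from_euler('z',a).as_matrix()
def Ry(a):return Ro.from_euler('y',a).as_matrix()
AL=.26
def tool(Sp,SR,al=AL,grip=(-.061,0,.077)):
    z=np.array([np.sin(al),0,-np.cos(al)]);x=np.array([np.cos(al),0,np.sin(al)]);y=np.cross(z,x)
    G=np.column_stack([x,y,z]);p=np.array(grip)+.008*z
    return np.asarray(Sp)+SR@p,SR@G
E
python3 - <<'E'
from fit import *
for n in("m1","m2"):C[n]=load(n)
X,e=tri([(C["m1"],np.array((394,378))*f),(C["m2"],np.array((260,287))*f)]);print("hend",X.round(4),e)
p,r=fit([("m1",(359,202),(.031,.032,.002)),("m1",(434,202),(.031,-.032,.002)),("m2",(421,217),(.031,.032,.002)),("m2",(423,290),(.031,-.032,.002)),("m1",(394,378),(-.079,0,.109)),("m2",(260,287),(-.079,0,.109))],.003,[.488,-.007,-.18]);print("scoop",p.round(4),r.tolist())
pp,r=fit([("w_pan",(361,315),(-.118,.039,.046)),("w_pan",(436,326),(-.118,-.039,.046)),("w_pan",(417,9),(.139,.039,.046)),("w_pan",(513,32),(.139,-.039,.046)),("m1",(635,182),(-.118,-.039,.046)),("w_mat",(624,230),(-.118,-.039,.046)),("m2",(514,399),(-.118,.039,.046)),("m1",(583,83),(-.118,.039,.046)),("m2",(433,423),(-.118,-.039,.046))],.008,PAN);print("pan",pp.round(4),r.tolist())
S=np.array([p[0],p[1],.003]);SR=Rz(p[2])
P,R=tool(S,SR);pre=P-R[:,2]*.10
s=arm.get_state()["position"]
arm.movel([s[0],s[1],.27]);arm.move_ptp(pre,R);arm.movel(P,R);st()
arm.grab(100);st("grab")
arm.movel(P+[0,0,.05],R,feed=.08);st("lift");np.save("S.npy",p)
snap("wrist","g1");snap("side","g1s",crop=(200,150,360,270))
E
```

```text
hend [0.4093 0.0073 0.1066] 0.001131361329779773
scoop [ 0.4875 -0.0075 -0.1868] [[-0.3, -2.3], [0.4, -1.6], [1.6, 0.1], [-0.9, -0.9], [-0.6, 1.2], [-2.2, 2.4]]
pan [ 0.5676 -0.2896 -1.3356] [[-0.0, -0.3], [1.8, 1.9], [-0.7, 2.7], [-0.4, 2.6], [-0.9, 2.9], [0.4, 2.2], [4.3, 15.5], [15.0, -5.1], [3.1, 18.8]]Traceback (most recent call last):
  File "<stdin>", line 9, in <module>
cell.IKError: the arm cannot follow that straight line within its joint ranges
```

```bash
python3 - <<'E'
from fit import *
for n in("m1","m2"):C[n]=load(n)
st()
pp,r=fit([("w_pan",(361,315),(-.118,.039,.046)),("w_pan",(436,326),(-.118,-.039,.046)),("w_pan",(417,9),(.139,.039,.046)),("w_pan",(513,32),(.139,-.039,.046)),("m1",(635,182),(-.118,-.039,.046)),("m1",(608,68),(-.118,.039,.046)),("m1",(583,83),(-.118,.039,0)),("w_mat",(624,230),(-.118,-.039,.046)),("w_mat",(597,132),(-.118,.039,0)),("m2",(433,423),(-.118,-.039,0))],.008,PAN);print("pan",pp.round(4),r.tolist())
S=np.array([.4875,-.0075,.003]);SR=Rz(-.187)
for al in (0,.1,.15,.2,.26):
    P,R=tool(S,SR,al);print(al,P.round(3),[None if (q:=arm.solve_ik(P+[0,0,h],R)) is None else q.round(2).tolist() for h in (0,.05,.1)])
    P,R=tool(S,SR,al);print("   flip",[None if (q:=arm.solve_ik(P+[0,0,h],R@np.diag([-1,-1,1]))) is None else q.round(2).tolist() for h in (0,.1)])
E
```

```text
t27.1 [0.4047 0.0083 0.1688] F [-0.7 -0.5 -0.5] T [0.07 0.29 0.05] op0.0856 ff 0.0
pan [ 0.5693 -0.2917 -1.3447] [[-1.2, -2.3], [0.7, 0.4], [-0.2, 0.1], [0.1, 0.7], [0.5, 0.2], [1.1, 1.0], [-1.0, -1.4], [1.9, 0.1], [-1.5, 0.5], [2.6, -0.6]]
0 [0.428 0.004 0.072] [[-0.06, 0.58, -0.0, 2.22, 0.0, 0.35, -1.82], [-0.03, 0.47, -0.04, 2.17, 0.04, 0.49, -1.86], [0.0, 0.38, -0.09, 2.12, 0.05, 0.64, -1.88]]
   flip [[0.66, 0.9, -1.18, 2.2, 1.14, 0.92, 0.13], [0.73, 0.68, -1.24, 2.1, 0.81, 0.97, 0.42]]
0.1 [0.428 0.004 0.072] [[-0.11, 0.56, 0.04, 2.29, 0.02, 0.19, -1.85], [-0.1, 0.45, 0.02, 2.25, 0.04, 0.35, -1.87], [-0.07, 0.35, -0.01, 2.19, 0.06, 0.51, -1.89]]
   flip [[0.54, 0.75, -0.95, 2.27, 1.23, 0.67, 0.05], [0.69, 0.57, -1.12, 2.17, 0.84, 0.8, 0.41]]
0.15 [0.429 0.004 0.072] [[-0.13, 0.56, 0.07, 2.33, 0.05, 0.11, -1.88], [-0.13, 0.44, 0.06, 2.29, 0.06, 0.27, -1.89], [-0.11, 0.34, 0.04, 2.23, 0.07, 0.44, -1.9]]
   flip [[0.43, 0.67, -0.77, 2.31, 1.3, 0.52, -0.02], [0.65, 0.52, -1.04, 2.21, 0.86, 0.7, 0.4]]
0.2 [0.429 0.004 0.072] [[-0.17, 0.55, 0.1, 2.37, 0.08, 0.03, -1.92], [-0.16, 0.43, 0.09, 2.32, 0.08, 0.2, -1.92], [-0.16, 0.32, 0.08, 2.26, 0.08, 0.36, -1.92]]
   flip [[0.26, 0.6, -0.51, 2.36, 1.43, 0.35, -0.15], [0.59, 0.46, -0.95, 2.24, 0.88, 0.61, 0.38]]
0.26 [0.43  0.003 0.072] [[-0.23, 0.56, 0.18, 2.41, 3.44, 0.08, 0.99], [-0.22, 0.43, 0.14, 2.37, 0.12, 0.1, -1.96], [-0.21, 0.31, 0.13, 2.31, 0.11, 0.27, -1.95]]
   flip [[0.06, 0.56, -0.24, 2.41, 1.87, 0.22, -0.6], [0.48, 0.4, -0.79, 2.29, 0.93, 0.49, 0.33]]
```

```bash
sed -i 's/^AL=.*/AL=.1/; s/PAN=np.array(\[[^]]*\])/PAN=np.array([.5693,-.2917,-1.3447])/' fit.py
python3 - <<'E'
from fit import *
S=np.array([.4875,-.0075,.003]);SR=Rz(-.187)
P,R=tool(S,SR)
s=arm.get_state()["position"];arm.movel([s[0],s[1],.19])
arm.move_ptp(P+[0,0,.115],R);arm.movel(P,R);st()
arm.grab(100);st("grab")
arm.movel(P+[0,0,.06],R,feed=.08);arm.hold(.3);st("lift")
snap("wrist","g1");snap("side","g1s",crop=(200,150,360,270))
for y in (57,40,75,90,-33):
  for a in (.8,1.0):
    print(y,a,arm.solve_ik(*tool([.577,.208,.15],Rz(np.radians(y))@Ry(a))))
E
```

```text
t28.6 [0.4283 0.0039 0.0725] F [ 0.5 -0.2  0.5] T [-0.04  0.12  0.04] op0.0855 ff 0.0
grab t29.2 [0.4285 0.0037 0.0724] F [-1.8  1.5  5.7] T [0.08 0.18 0.02] op0.0188 ff 97.3
lift t30.4 [0.4282 0.0037 0.1317] F [-0.2 -0.2 -1.5] T [0.02 0.19 0.01] op0.0189 ff 97.5
57 0.8 [-0.47633798  0.90285814 -0.1257343   1.02661323  0.37298589  1.86650581
 -1.17503248]
57 1.0 None
40 0.8 [-0.4168668   0.94725137 -0.11180694  0.9255812   0.22537833  1.96125069
 -1.37648721]
40 1.0 None
75 0.8 [-0.53553155  0.83586056 -0.12894042  1.17635307  0.50601565  1.71671536
 -0.98967436]
75 1.0 [-0.61356118  0.95464022 -0.07487769  1.03853989  0.57298625  1.90337287
 -0.97038174]
90 0.8 [-0.58092727  0.76982166 -0.12254108  1.32124206  0.60474727  1.56316328
 -0.85529069]
90 1.0 [-0.67989545  0.86943187 -0.05765942  1.23561782  0.67307142  1.71199705
 -0.87545527]
-33 0.8 [-0.12975766  0.84358591 -0.07420446  1.15536587 -0.41208909  1.67176941
 -2.27032468]
-33 1.0 [-0.06607767  0.96887979 -0.11961807  1.00673243 -0.48519419  1.86028977
 -2.28691564]
```

View pics/g1s.png

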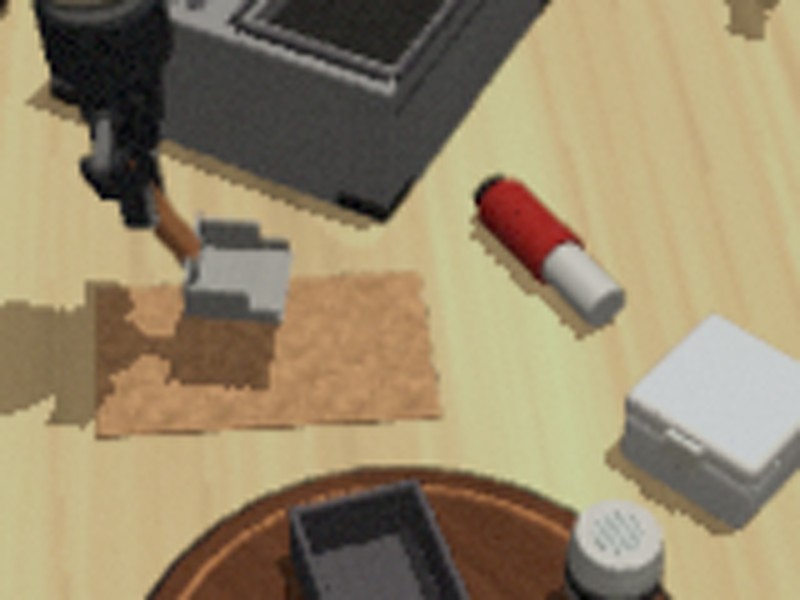

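Held firmly and level in the fingers, at (150,190). Next: enter the pan, find the floor and centre between the walls by force.

```bash
cat >> fit.py <<'E'
import json
ex=np.array([np.cos(PAN[2]),np.sin(PAN[2]),0]);ey=np.array([-ex[1],ex[0],0])
def pscoop(x,y,z,pitch=.035,yaw=0):
    # pose with the nose point as reference: nose at pan x+.031, height z
    SR=Rz(PAN[2]+yaw)@Ry(pitch);nose=np.array([PAN[0],PAN[1],.008])+ex*(x+.031)+ey*y+[0,0,z]
    return tool(nose-SR@np.array([.031,0,0]),SR)
def F():
    F=np.mean([(arm.hold(.02),arm.get_state()["ft_force"])[1] for _ in range(3)],0);return np.array([F@ex,F@ey,F[2]])
E
python3 - <<'E'
from fit import *
s=arm.get_state();arm.movel(s["position"]+[0,0,.07])
arm.move_ptp(*pscoop(-.055,0,.14));F0=F();print("F0",F0.round(2));
arm.movel(*pscoop(-.055,0,.055),feed=.1);print(F().round(2))
z=.055
for z in np.arange(.05,-.008,-.002 ):
    if z<.008: pass
    arm.movel(*pscoop(-.055,0,z),feed=.04)
    d=F()-F0
    if abs(d).max()>3: break
print("z",z,d.round(2))
z+=.003;arm.movel(*pscoop(-.055,0,z),feed=.04);print(F().round(2)-F0.round(2))
lim=[]
for sg in(1,-1):
    for k in range(0,10):
        arm.movel(*pscoop(-.055,sg*k*.001,z),feed=.04);d=F()-F0
        if abs(d[1])>4: break
    print(sg,k,d.round(2));lim.append(sg*k*.001)
    arm.movel(*pscoop(-.055,0,z),feed=.04)
st();np.save("F0.npy",F0)
E
```

```text
F0 [-0.31  0.04 -1.54]
[ 0.81 -0.08 -1.25]
z 0.00199999999999996 [-0.48 -1.38  6.15]
[ 0.44 -0.12  0.71]
1 7 [-0.26 -4.68  1.82]
-1 5 [-0.14  4.16 -0.47]
 t45.8 [ 0.5425 -0.1822  0.0848] F [ 0.9 -0.  -2.2] T [ 0.18  0.08 -0.03] op0.0186 ff 97.9
```

```bash
cat > slide.py <<'E'
from fit import *
F0=np.load("F0.npy")
def slide(x0,x1,y,z,flim=25,step=.006):
    x=x0
    while x<x1-1e-6:
        x=min(x+step,x1);arm.movel(*pscoop(x,y,z),feed=.05);d=F()-F0
        if d[2]>6:z+=.0005
        elif d[2]<1.0:z-=.0005
        if abs(d[1])>3:y+=.0006*np.sign(d[1])
        print("x%.3f y%.4f z%.4f"%(x,y,z),d.round(1))
        if -d[0]>flim:break
    return x,y,z
E
python3 - <<'E'
from slide import *
arm.movel(*pscoop(-.055,.001,.0030),feed=.04)
r=slide(-.055,.070,.001,.0030);np.save("r.npy",r);st()
snap("scene","p1",crop=(170,220,300,330),view=(780,660) if 0 else (700,592))
E
```

```text
x-0.049 y0.0010 z0.0030 [ 0.9 -0.3  2.5]
x-0.043 y0.0010 z0.0030 [0.4 0.6 2.4]
x-0.037 y0.0010 z0.0030 [ 1.4 -0.1  3.4]
x-0.031 y0.0010 z0.0030 [ 0.8 -0.3  4.1]
x-0.025 y0.0010 z0.0030 [ 1.2 -0.1  3.9]
x-0.019 y0.0010 z0.0030 [1.1 0.  4.1]
x-0.013 y0.0010 z0.0030 [0.8 0.  4.3]
x-0.007 y0.0010 z0.0030 [0.8 0.  4.1]
x-0.001 y0.0010 z0.0030 [0.8 0.3 5.2]
x0.005 y0.0010 z0.0030 [0.5 0.1 5.3]
x0.011 y0.0010 z0.0030 [-0.4  0.6  5. ]
x0.017 y0.0010 z0.0030 [-0.1  0.4  5. ]
x0.023 y0.0010 z0.0030 [ 0.6 -0.1  4.8]
x0.029 y0.0010 z0.0030 [-0.3  0.4  4.6]
x0.035 y0.0010 z0.0030 [-0.1 -0.2  5.6]
x0.041 y0.0010 z0.0030 [-0.6  0.4  5.6]
x0.047 y0.0010 z0.0030 [0.2 0.5 5.1]
x0.053 y0.0010 z0.0030 [-0.2  0.5  5.7]
x0.059 y0.0010 z0.0030 [-0.1 -0.   5.8]
x0.065 y0.0010 z0.0030 [-0.5  0.5  5.5]
x0.070 y0.0010 z0.0035 [-1.4  1.1  6.7]
 t52.7 [ 0.5732 -0.3028  0.0832] F [0.4 1.6 4.9] T [-0.02 -0.19 -0.02] op0.0186 ff 98.6
```

View pics/p1.png

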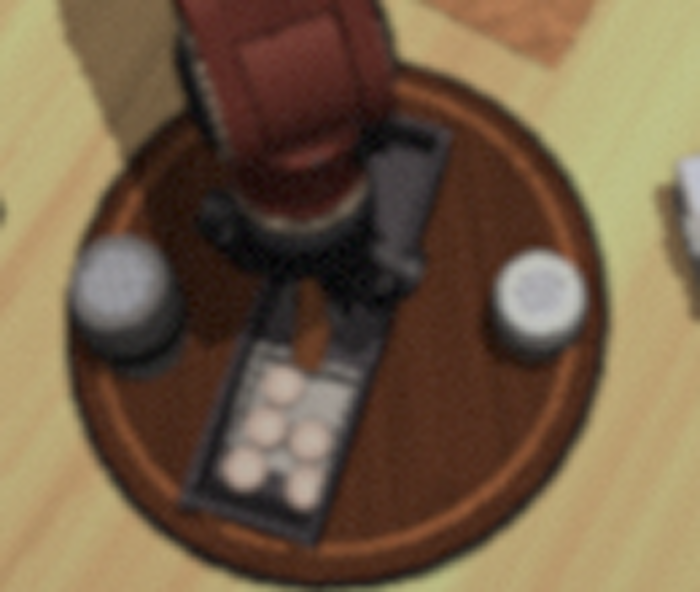

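All five tablets are in front of the scoop's back wall, at (285,385), (268,427), (305,440), (242,468) and (300,488), mostly on the blade. I push the last bit, tilt back and lift.

```bash
python3 - <<'E'
from slide import *
x,y,z=np.load("r.npy")
x,y,z=slide(x,.086,y,z,flim=22,step=.003)
# tilt nose up pivoting about the blade's rear bottom edge, then lift
def rear(xr,zr,pitch):
    SR=Rz(PAN[2])@Ry(pitch);b=np.array([PAN[0],PAN[1],.008])+ex*xr+ey*y+[0,0,zr]
    return tool(b-SR@np.array([-.031,0,0]),SR)
xr=x-.031
for p in (-.03,-.1,-.18,-.26,-.34,-.42):
    arm.movel(*rear(xr-(.002 if p<-.05 else 0),.005,p),feed=.03);print(p,(F()-F0).round(1))
for zz in (.03,.07,.11,.15):
    arm.movel(*rear(xr-.004,zz,-.42),feed=.07)
print((F()-F0).round(1));st()
snap("scene","p2",crop=(170,200,320,312),view=(750,560))
E
```

```text
x0.073 y0.0010 z0.0040 [-2.1 -0.1  6.7]
x0.076 y0.0010 z0.0040 [-0.9 -0.3  4.2]
x0.079 y0.0010 z0.0040 [ 0.2 -0.1  1.9]
x0.082 y0.0010 z0.0035 [0.1 0.  0.9]
x0.085 y0.0010 z0.0035 [-2.9 -0.1  4.2]
x0.086 y0.0010 z0.0040 [-4.8 -1.6  6.2]
-0.03 [-2.6  0.3  1.1]
-0.1 [ 0.2 -0.2 -0.2]
-0.18 [ 0.8 -0.1 -0.4]
-0.26 [0.5 0.1 0.4]
-0.34 [0.  0.2 0. ]
-0.42 [ 0.3 -0.1  0.6]
[-0.1 -0.6 -0.3]
 t59.6 [ 0.5691 -0.2874  0.2086] F [-1.  -0.1 -2.2] T [0.78 0.22 0.02] op0.0184 ff 97.9
```

View pics/p2.png

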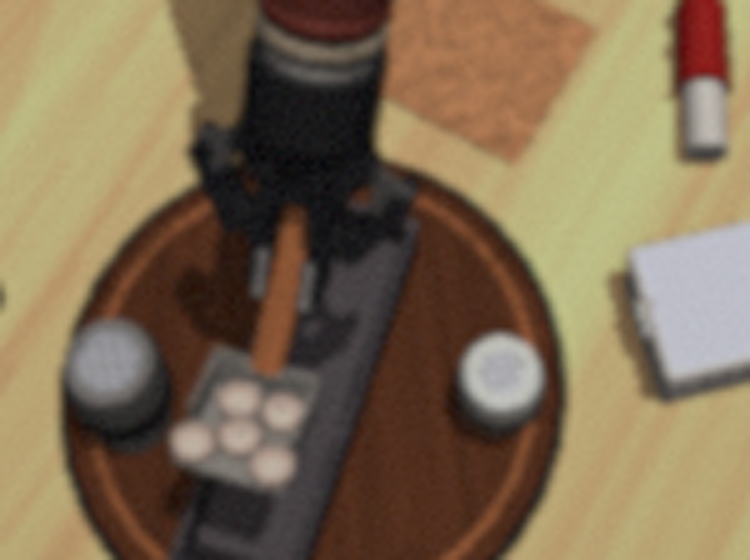

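All five tablets are on the blade, at (240,397), (283,410), (240,436), (273,465) and (192,440). The last one overhangs the corner ahead of the side wall, so I roll that side up slightly and carry gently.

```bash
cat > carry.py <<'E'
from fit import *
def Rx(a):return Ro.from_euler('x',a).as_matrix()
def at(nose,yaw,pitch,roll=0):
    SR=Rz(yaw)@Ry(pitch)@Rx(roll);return tool(np.asarray(nose)-SR@np.array([.031,0,0]),SR)
def chest(x,y,z):
    return np.array([*(CH[:2]+x*np.array([np.cos(CH[2]),np.sin(CH[2])])+y*np.array([-np.sin(CH[2]),np.cos(CH[2])])),z])
YP=CH[2]-np.pi/2
def carry(n0,roll=-.15,feed=.12):
    n1=chest(-.068,-.035,.22);N=3;rolls=roll
    arm.movel(*at(n0,PAN[2],-.42,roll),feed=.03)
    arm.movel(*at(n0+[0,0,.03],PAN[2],-.42,roll),feed=.06)
    n0=n0+[0,0,.03]
    for k in range(1,N+1):
        u=k/N;arm.movel(*at(n0+u*(n1-n0),PAN[2]+u*(YP-PAN[2]),-.42,roll),feed=feed)
    st("over well")
def pour():
    for p,z in ((-.42,.15),(-.2,.145),(.0,.14),(.2,.137),(.4,.13),(.6,.12),(.75,.112),(.9,.112),(1.0,.112)):
        arm.movel(*at(chest(-.068,-.043,z),YP,p,0),feed=.07)
    arm.hold(.3);st("poured")
E
python3 - <<'E'
from carry import *
# nose now
SR=Rz(PAN[2])@Ry(-.42);b=np.array([PAN[0],PAN[1],.008])+ex*(.086-.031-.004)+ey*.001+[0,0,.15]
n0=b+SR@np.array([.062,0,0])
carry(n0)
print((F()).round(2));snap("side","p3",crop=(190,60,340,172),view=(750,560))
E
```

```text
over well t66.2 [0.4615 0.295  0.2453] F [ 0.3 -0.6 -1.4] T [ 0.58  0.61 -0.05] op0.0184 ff 97.8
[ 0.37 -0.08 -1.6 ]
```

View pics/p3.png

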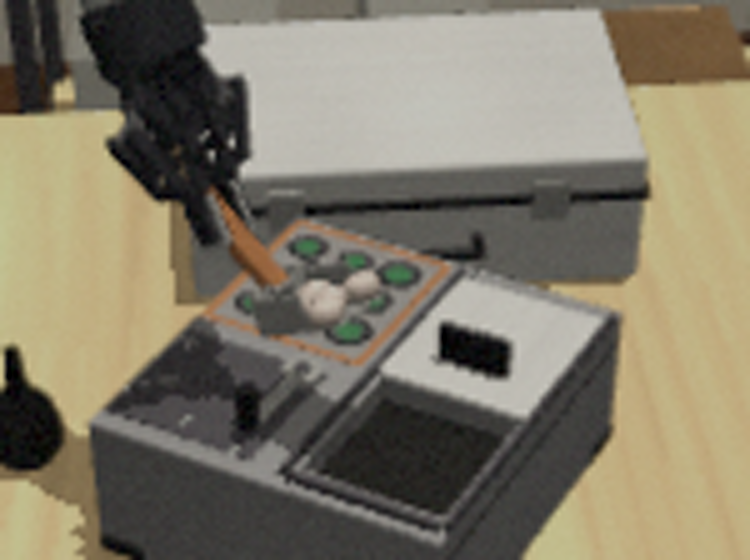

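Tablets are on the scoop at (325,300) and (360,283), over the chest, and the well is open below. Pouring.

```bash
python3 - <<'E'
from carry import *
print([arm.solve_ik(*at(chest(-.068,-.043,z),YP,p)) is not None for p,z in ((-.42,.15),(.4,.13),(.9,.112),(1.0,.112))])
pour()
for p,z in ((.85,.13),(1.0,.13),(.6,.16),(0,.22)):
    arm.movel(*at(chest(-.068,-.043,z),YP,p),feed=.1)
arm.movel(*at(chest(-.068,.06,.26),YP,0),feed=.15);print(F().round(2));st()
for n in("side","scene","wrist"):snap(n,"q_"+n)
S=cv2.imread
a=cv2.resize(np.load("pics/q_side.npz")["img"][95:175,230:330],(400,320),interpolation=cv2.INTER_CUBIC)
b=cv2.resize(np.load("pics/q_scene.npz")["img"][225:325,180:280],(400,400),interpolation=cv2.INTER_CUBIC)
w=cv2.resize(np.load("pics/q_wrist.npz")["img"],(400,300))
v=np.zeros((600,800,3),np.uint8);v[:300,:400]=a[:300];v[:400,400:]=b;v[300:,:400]=w
c=cv2.resize(np.load("pics/q_scene.npz")["img"][120:190,255:355],(286,200));v[400:,450:736]=c
cv2.imwrite("pics/q.png",v[:,:,::-1])
E
```

```text
[True, True, True, True]
poured t71.1 [0.5631 0.2191 0.227 ] F [-0.3 -1.3 -1.3] T [-0.56 -0.84  0.  ] op0.0186 ff 99.4
[-0.29 -0.03 -0.76]
 t74.2 [0.3936 0.3265 0.3288] F [-0.   0.9 -1.1] T [0.13 0.13 0.02] op0.0183 ff 99.3
```

View pics/q.png

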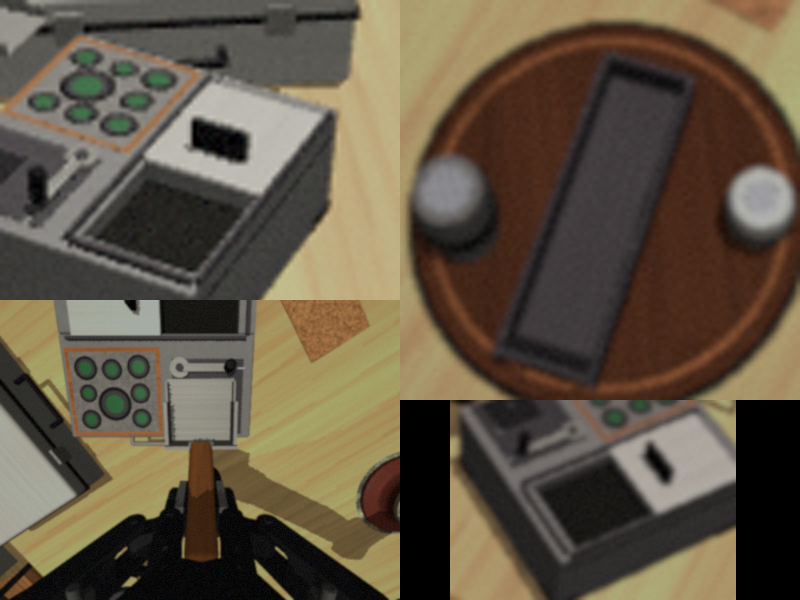

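Montage: the pan (right) and scoop (bottom left) are empty, and the damper is still shut. The tablets are not visible in the well from these slanted views, so I count them by code from the wrist camera above it.

```bash
cat > cnt.py <<'E'
from carry import *
def count(n):
    d=np.load(f"pics/{n}.npz");c=(d["K"],d["R"],d["t"]);im=d["img"];hsv=cv2.cvtColor(im,cv2.COLOR_RGB2HSV)
    out=np.zeros(im.shape[:2],np.uint8)
    quad=lambda z,s:np.array([proj(c,chest(-.068+sx*.06*s,-.07+sy*.055*s,z)) for sx,sy in((1,1),(1,-1),(-1,-1),(-1,1))],np.int32)
    for z in (.045,.118):
        m=np.zeros_like(out);cv2.fillConvexPoly(m,quad(z,1.),1);out|=m
        print("quad",z,quad(z,1).tolist())
    m=((hsv[...,2]>110)&(out>0)).astype(np.uint8)
    k,_,s,ce=cv2.connectedComponentsWithStats(m)
    for i in range(1,k):
        if s[i,4]>15:print(s[i].tolist(),ce[i].round(1),im[int(ce[i][1]),int(ce[i][0])],onz(c,ce[i],.058)[:2].round(3))
    return im,m,out
E
python3 - <<'E'
from cnt import *
for y in (.03,.0):
    arm.movel(*at(chest(-.068,y,.27),YP,0),feed=.12);st()
    snap("wrist","c%d"%(y*100));im,m,o=count("c%d"%(y*100))
    ys,xs=np.where(o);print("window",xs.min(),xs.max(),ys.min(),ys.max())
g=cv2.cvtColor(im,cv2.COLOR_RGB2GRAY)[max(ys.min(),0):ys.max():4,xs.min():xs.max():3]
for r in g:print("".join(" .:-=+*#%@"[min(9,v//24)] for v in r))
E
```

```text
t74.7 [0.4178 0.3114 0.339 ] F [-1.4  0.7 -1.7] T [0.09 0.16 0.06] op0.0188 ff 99.3
quad 0.045 [[217, 82], [214, 0], [298, 0], [295, 82]]
quad 0.118 [[209, 73], [204, -27], [307, -28], [304, 73]]
[217, 81, 79, 2, 155] [255.9  81.5] [117 116 108] [0.533 0.239]
window 205 307 0 82
 t75.2 [0.4425 0.2957 0.3387] F [-0.5 -0.  -1.3] T [0.1  0.15 0.05] op0.0185 ff 99.3
quad 0.045 [[218, 102], [215, 23], [297, 23], [295, 102]]
quad 0.118 [[210, 97], [206, 0], [307, 0], [303, 97]]
[305, 45, 1, 16, 16] [305.   52.5] [117 115 109] [0.552 0.143]
[304, 69, 1, 16, 16] [304.   76.5] [113 113 109] [0.525 0.16 ]
[235, 97, 43, 2, 48] [256.1  97.1] [112 110 104] [0.539 0.235]
[218, 100, 78, 3, 177] [259.1 101.3] [141 138 128] [0.531 0.235]
window 206 307 0 102
-................................:
=........... ........  .....  ...:
=     .. ......  .    .. ..    ..:
=   .. ...  ......   ...     . ..-
+ . ...... . ..... .  . ...... ..-
+ . .. ..  . . . ...     . . ....-
+  ....  .   ...   . . .....  . .-
*  ....  . .... ......... ...   .-
*   .... .......... ..  ...   ...-
*.   ... .... .  ...   . ........=
*       . ....  .... ...   ......=
*.  . . ... ... ..   .  . ..  ...=
#.  .. .........   .. .. ... ....=
#. . .  .. ... .. ...    ..   . .=
#. . .......  .... . ... ....  ..=
#:  .  ..  ......... ..  .   .. .=
#:  ........ ... . .... .  ...  :+
#-   . ... .......  . ....  ..  :+
#- ...... .... .  . ...... ...  :=
#- . .... ....  . . ..  ........:+
#= .  .  .. .     ..   . .  . ..:+
#=  ..   .. . . ...  .. .. .. . :+
#= ..... .  ..  .   . ... ......:=
#+    ...... ..  ........... ...-=
#+-====-=-===-=======-==-====----=
:----===========================::
```

```bash
python3 - <<'E'
from cnt import *
d=np.load("pics/c0.npz")["img"].astype(int)
w=d[20:100,218:300];g=cv2.GaussianBlur(w.sum(2).astype(np.float32)/3,(0,0),2.0)
print("well min/max",g.min(),g.max())
g2=g[6:74:5,4:78:4];print(g2.round(0).astype(int))
a=np.load("pics/si.npz")["img"].astype(int);b=np.load("pics/q_side.npz")["img"].astype(int)
for A,B,n in((a,b,"si"),(np.load("pics/sc.npz")["img"].astype(int),np.load("pics/q_scene.npz")["img"].astype(int),"sc")):
    m=(np.abs(cv2.GaussianBlur((B-A).astype(np.float32),(0,0),1)).max(2)>22).astype(np.uint8)
    k,_,s,ce=cv2.connectedComponentsWithStats(m);c=load(n)
    for i in range(1,k):
        if s[i,4]>12:u=ce[i];print(n,s[i].tolist(),B[int(u[1]),int(u[0])],A[int(u[1]),int(u[0])],onz(c,u,.01)[:2].round(3))
E
```

```text
well min/max 21.797974 99.79653
[[24 23 23 24 24 23 25 24 24 25 24 24 24 24 25 24 23 23 24]
 [25 24 24 24 24 24 24 24 24 25 24 24 24 24 24 24 24 23 23]
 [24 24 25 24 24 24 24 24 25 24 24 24 24 24 23 24 24 23 23]
 [23 24 25 24 24 24 24 22 24 25 25 24 24 24 23 23 23 23 24]
 [24 24 24 25 24 24 25 24 23 23 23 23 25 24 24 23 24 23 23]
 [24 24 25 25 24 25 25 24 25 25 25 25 25 24 23 23 23 23 23]
 [24 24 25 24 24 24 25 25 25 25 24 24 24 24 23 24 23 23 22]
 [24 24 25 24 24 24 25 25 24 25 24 24 24 23 23 23 22 22 24]
 [25 25 24 23 23 24 24 24 24 24 24 24 24 24 24 23 23 22 22]
 [24 25 24 23 23 24 24 24 24 23 23 23 24 25 25 24 23 23 24]
 [24 24 24 23 23 23 23 23 23 23 24 24 24 24 24 24 23 24 24]
 [22 22 24 23 23 24 24 24 23 23 23 23 23 23 23 24 24 24 24]
 [23 22 23 23 23 23 23 23 23 24 23 23 24 24 24 25 24 24 24]
 [26 26 26 26 26 26 26 26 26 26 27 26 26 26 26 26 26 26 26]]
si [0, 0, 210, 384, 29074] [190 174 129] [66 33 25] [-0.166  0.133]
si [188, 0, 5, 24, 62] [40 21 12] [88 84 76] [0.207 1.763]
si [192, 0, 49, 108, 2125] [ 7 12  9] [109  93  65] [0.342 1.185]
si [248, 115, 62, 50, 1432] [87 86
[... 1206 characters left out ...]
24, 1573] [112  89  65] [169 157 110] [0.119 0.233]
sc [268, 117, 12, 12, 84] [30 26 28] [58 54 56] [0.367 0.372]
sc [134, 121, 7, 5, 27] [16 14 17] [48 26 23] [-0.141  0.078]
sc [281, 121, 14, 8, 54] [52 46 48] [111 107 102] [0.423 0.391]
sc [313, 124, 45, 35, 868] [172 165 158] [114 110 108] [0.635 0.413]
sc [283, 131, 12, 7, 50] [112 107 103] [58 54 56] [0.45  0.349]
sc [279, 132, 3, 7, 18] [28 24 25] [58 54 54] [0.422 0.327]
sc [281, 137, 47, 36, 971] [25 25 22] [172 165 159] [0.555 0.286]
sc [231, 174, 34, 39, 574] [150 105  72] [92 58 39] [0.453 0.007]
sc [211, 280, 17, 28, 219] [66 62 64] [169 155 144] [ 0.562 -0.353]
sc [226, 284, 12, 18, 140] [61 56 60] [125 111 103] [ 0.594 -0.33 ]
```

```bash
python3 - <<'E'
from cnt import *
arm.movel(*at(chest(-.068,.0,.30),YP,0),feed=.12)
S=np.array([.505,-.011,0]);R0=Rz(-.12)
arm.move_ptp(*tool(S+[0,0,.15],R0));f0=F();st()
arm.movel(*tool(S+[0,0,.012],R0),feed=.12)
for z in np.arange(.010,-.002,-.001):
    arm.movel(*tool(S+[0,0,z],R0),feed=.03)
    if F()[2]-f0[2]>1.5:break
print("contact z",z,(F()-f0).round(2))
arm.gripper_open();st();P,R=tool(S+[0,0,z],R0);arm.movel(P-R[:,2]*.1+[0,0,.03],R)
# camera above well: cam is .085 ahead in tool x
W=chest(-.068,-.07,.33);arm.move_ptp(W-.05*np.array([np.cos(2.57),np.sin(2.57),0]),down(2.57));st()
snap("wrist","c9");snap("scene","c9s");snap("side","c9d");im,m,o=count("c9")
ys,xs=np.where(o);g=cv2.cvtColor(im,cv2.COLOR_RGB2GRAY)[max(ys.min()-8,0):ys.max()+8:4,max(xs.min()-8,0):xs.max()+8:2];print(g.shape,xs.min(),ys.min())
for r in g:print("".join("0123456789ABCDEFGHIJKLMNOP"[v//10] for v in r))
E
```

```text
t77.0 [ 0.4459 -0.0026  0.2192] F [ 0.9 -1.3 -1. ] T [0.05 0.18 0.01] op0.0186 ff 99.2
contact z 0.003000000000000006 [-1.44 -1.49  7.13]
 t81.4 [ 0.4452 -0.0038  0.072 ] F [-0.3 -0.1  0.1] T [0.02 0.14 0.02] op0.0855 ff 0.0
 t84.1 [0.6205 0.1809 0.3292] F [-0.   0.5 -0.1] T [ 0.01 -0.02  0.04] op0.0856 ff 0.0
quad 0.045 [[299, 82], [295, 157], [220, 157], [216, 82]]
quad 0.118 [[308, 78], [303, 168], [212, 168], [207, 79]]
[244, 78, 47, 3, 54] [265.5  79.1] [114 113 106] [0.535 0.249]
[292, 79, 16, 1, 16] [299.5  79. ] [115 111 104] [0.561 0.289]
(27, 59) 207 78
6666676667678BBBBBBBBBBBBBBBBBBCBBBBBBBBBBBBCBBBBBCBBBBBBBC
33323333333333566666666666667666676666667676666666666666666
5556555555556665579AAAAAAAAAAA9AAAABAAAAAAAAAAAAAAAAAA99CDD
3456544334433433343466666666665665666666665656656665655CHHH
3566653111011010010010112222212112222221122222211222114DHHH
3467653200101111100010012222322112221222221221222122215EHHH
3467653121221101111211112222112222322222222121212222016FHHH
3356663202121120100012001222222222222222211222212122126FHHH
33666631111211111111112011121112122322222322223222
[... 389 characters left out ...]
11111011020111011002101110201122126FHHHH
333666522110001011111011011111111111210001122122222027GHHHH
334667631110111010010111100110111200112020111222222017GHHHH
423566642010111111101110002101111110101021011122211119GHHHH
43356664310010201101100122212122222112322222221222202BGHHHH
62346664201000110011111123222212222332222221122222202CHHHHH
94468875322111112101322221232222212222222222321223203CHHHHH
A657BBB8222212222221123211222232232222212322223222223DHHHHH
B656BCC9421212221212222223312232222222222112221322115EHHHHH
B766BCB9411221211221221222121111121121122112202111116FHHHHH
B866ABCA543344444434444344444444444445444344443444437GHHHHH
B9779BAAAAAABAA9A9BAA99AABBBAAAAABBBAAABABBAA9BAABAABFGGGGH
```

```bash
python3 - <<'E'
from cnt import *
def blobs(n,amin,amax,refs=()):
    d=np.load(f"pics/{n}.npz");im=d["img"];c=(d["K"],d["R"],d["t"])
    h=cv2.cvtColor(cv2.GaussianBlur(im,(0,0),.7),cv2.COLOR_RGB2HSV)
    m=((h[...,2]>135)&(h[...,1]<52)).astype(np.uint8)
    k,_,s,ce=cv2.connectedComponentsWithStats(m)
    for i in range(1,k):
        if amin<=s[i,4]<=amax:print(n,s[i].tolist(),im[int(ce[i][1]),int(ce[i][0])],onz(c,ce[i],.015)[:2].round(3))
print("ref");blobs("si",10,260)
for n in("c9d","c9s"):blobs(n,10,260)
for n in("c9","c0","q_wrist"):blobs(n,20,900)
E
```

```text
ref
si [239, 110, 8, 7, 15] [139 129 122] [0.49  0.589]
si [349, 111, 12, 28, 252] [190 194 185] [0.947 0.469]
si [2, 122, 17, 8, 70] [169 158 136] [-0.491  0.583]
si [234, 125, 29, 31, 119] [75 72 73] [0.51  0.409]
si [310, 199, 14, 12, 90] [180 177 169] [0.713 0.028]
si [241, 213, 18, 13, 149] [147 146 138] [ 0.491 -0.013]
si [315, 250, 18, 14, 199] [161 165 160] [ 0.7   -0.187]
si [244, 287, 15, 13, 159] [152 157 151] [ 0.479 -0.296]
si [289, 294, 13, 16, 106] [141 128 118] [ 0.597 -0.331]
si [277, 296, 8, 8, 50] [188 180 166] [ 0.558 -0.322]
si [281, 306, 8, 8, 52] [187 179 166] [ 0.566 -0.353]
si [285, 316, 9, 9, 58] [187 176 164] [ 0.574 -0.384]
c9d [285, 87, 5, 7, 20] [195 194 186] [0.7   0.751]
c9d [255, 107, 9, 3, 10] [142 135 128] [0.562 0.619]
c9d [238, 109, 10, 9, 28] [145 139 134] [0.492 0.587]
c9d [265, 118, 8, 9, 17] [141 138 132] [0.594 0.513]
c9d [239, 123, 8, 4, 11] [141 137 130] [0.488 0.506]
c9d [222, 124, 41, 29, 183] [157 155 149] [0.503 0.423]
c9d [208, 142, 30, 12, 36] [141 139 133] [0.405 0.357]
c9d [242, 197, 19, 14, 130] [154 152 145] [0.499 0.055]
c9d [310
[... 518 characters left out ...]
372] [134 133 121] [0.503 0.078]
c9 [198, 233, 22, 23, 276] [174 173 160] [0.722 0.004]
c0 [211, 106, 3, 23, 48] [141 137 127] [0.556 0.313]
c0 [210, 131, 5, 54, 171] [148 145 133] [0.499 0.353]
c0 [300, 131, 10, 53, 122] [146 143 133] [0.419 0.219]
c0 [212, 188, 30, 4, 80] [149 145 133] [0.439 0.363]
c0 [273, 188, 29, 2, 58] [146 143 132] [0.382 0.271]
c0 [200, 219, 39, 2, 46] [136 136 123] [0.398 0.404]
q_wrist [218, 73, 67, 26, 644] [146 145 132] [0.517 0.27 ]
q_wrist [209, 132, 6, 53, 155] [145 142 131] [0.452 0.38 ]
q_wrist [300, 171, 3, 13, 21] [143 139 125] [0.339 0.27 ]
q_wrist [212, 189, 30, 2, 59] [142 140 129] [0.392 0.391]
q_wrist [273, 189, 22, 1, 22] [141 139 128] [0.338 0.307]
```

```bash
python3 - <<'E'
from cnt import *
a,b=load("c9s"),load("c9d")
print(tri([(a,(314,77)),(b,(287,90))]))
for n,(u,v) in (("c9d",(287,90)),("c9s",(314,77))):
    im=np.load(f"pics/{n}.npz")["img"];i0=np.load(f"pics/{'si' if n=='c9d' else 'sc'}.npz")["img"]
    print(n);
    for r in range(v-14,v+15,2):print("".join("0123456789ABCDEFGHIJKLMNOP"[x//10] for x in im[r,u-24:u+24,0])," | ","".join("0123456789ABCDEFGHIJKLMNOP"[x//10] for x in i0[r,u-24:u+24,0]))
# diff of final images vs start, small blobs
for n,r in(("c9d","si"),("c9s","sc")):
    A=np.load(f"pics/{r}.npz")["img"].astype(np.float32);B=np.load(f"pics/{n}.npz")["img"].astype(np.float32)
    m=(np.abs(cv2.GaussianBlur(B-A,(0,0),1)).max(2)>18).astype(np.uint8);k,_,s,ce=cv2.connectedComponentsWithStats(m);c=load(n)
    for i in range(1,k):
        if 12<s[i,4]<3000 :print(n,s[i].tolist(),B[int(ce[i][1]),int(ce[i][0])],A[int(ce[i][1]),int(ce[i][0])],onz(c,ce[i],.01)[:2].round(3))
E
```

```text
(array([0.5890906 , 0.20642888, 0.40791434]), np.float64(0.0628058624519555))
c9d
JJJJJJJJJJIBBDE5554321010322111212027CIJJJJJJJJJ  |  JIJIIIIIIIIIIIJJIIJIIIIIIIIIIIIIIIIIIIIIIIIIIIII
JJJJJJJJJJA225674442211122212122013AJJJJJJJJJJJJ  |  IIIIIIIIIIIJIIIIIIIIIIIIIIIIIIIIIIIIIIIIIIIIIIII
JJJJJJJJJJ6234432222121222121211016FJJJJJJJJJJJJ  |  IIIIJIIIIIIIIIIIIJIIIJIIIIJIIIIIIIIIIIIIIIIIIIII
JJJJJJJJJI122442222311121112222248GJJJJJJJJJJJJJ  |  IIIIIIIJIIIIIIIJIIIJJIJIIIIIIIIIIIIIIIIIIIIIIIII
JJJJJJJJJG212232126FIEA217F2112118HJJJJJJJJJJJJJ  |  IIIJJIJIJIIJIIIIIIIIJJIIJIIIIIIIIIIIIIIIIIIIIIII
JJJJJJJJJF221122222466226FF1220228HJJJJJJJJJJJJJ  |  IIIIIIIIIIIJIJIIIJJIIIIIIIIIIIIIIIIIIIIIIIIIIIII
JJJJJJJJJC221221114A2212AJF111123AJJJJJJJJJJJJJJ  |  IIIIIIJIIJJJJIJIIIIIJIIIIIJIIIIIIIIIIIIIIIIJJJII
JJJJJJJJI8323322227A26FIJJC201113AJJJJJJJJJJJJJJ  |  IIIIIIJIIIIIIIIIIJJIJIIIJIIIIJIJIIIIIIIIIIIIIIII
JJJJJJJJI6112212224229IIIIIFC5528FGGGFFFFEEEEDDD  |  IIIIIIIIIIIIIIIIIIIHHHIHHHHHHHGGGGFFFFFEEEEDDDCC
EEDDDDCCB3012212212248AA99999A999999999999999999  |  DDDCCCCBBBBBBAAAAAAAA99999998989999899989999988
[... 2759 characters left out ...]
0, 13, 22, 133] [50. 23. 19.] [ 5. 10.  8.] [-0.116  0.156]
c9s [117, 114, 8, 5, 24] [11. 14. 15.] [41. 28. 23.] [-0.229  0.074]
c9s [279, 115, 16, 15, 77] [63. 59. 60.] [97. 92. 90.] [0.409 0.397]
c9s [274, 124, 84, 49, 2060] [37. 37. 34.] [172. 168. 159.] [0.585 0.339]
c9s [122, 129, 6, 5, 24] [70. 54. 37.] [154. 127.  87.] [-0.157  0.018]
c9s [278, 131, 5, 8, 25] [28. 25. 29.] [58. 54. 54.] [0.421 0.329]
c9s [283, 131, 13, 7, 58] [112. 107. 104.] [58. 54. 56.] [0.451 0.35 ]
c9s [124, 139, 8, 13, 58] [164. 138.  99.] [111.  94.  67.] [-0.098 -0.032]
c9s [156, 138, 9, 14, 38] [33. 19. 15.] [50. 36. 30.] [0.022 0.035]
c9s [211, 280, 27, 28, 374] [69. 65. 67.] [101.  87.  83.] [ 0.574 -0.344]
```

```bash
python3 - <<'E'
from cnt import *
b=load("c9d")
for X in (chest(-.068,-.035,.22),chest(-.068,-.07,.045),chest(-.1,-.125,.12)):print(proj(b,X).round(0))
A="0123456789ABCDEFGHIJKLMNOP"
im=np.load("pics/c9d.npz")["img"][...,0]
print("side")
for r in range(104,172,2):print(r,"".join(A[x//10] for x in im[r,200:320]))
im=np.load("pics/c9.npz")["img"][...,0]
print("wrist")
for r in range(0,250,6):print("%3d"%r,"".join(A[x//10] for x in im[r,60:512:3]))
E
```

```text
[262. 121.]
[271. 164.]
[281. 158.]
side
104 JJJJJJJJJJJJJJJJJJJJJJJICCCB88889888888998987767AEFFFCA99999999999999999999842112577999999999999999999899999999999999AFJ
106 JJJJJJJJJJJJJJJJJJJJJJJJCCCC999999999999999988BGFEEEEEFGGFECBA9999999999999988755777767999999999999999999999999999999AHJ
108 JJJJJJJJJJJJJJJJJJJJJJJJCCCC9999999999999999CGFC8776678AEEEEFFFEEDCB8999999999999999525999999999999999999999999999989CJJ
110 JJJJJJJJJJJJJJJJJIJJJJJJCCDCA9999889999999CGGEED6777766BEDAAAAACDEEEFGGFFB755555543342479999999999999999999999999999ADJJ
112 JJJJJJJJJJJJJJJJIJJJJJJJDCCC99999999999ADGGEEEEED98879CCD96776778EDA9A9ADEFFFFEFC97889989999999999999999999999999999AEJJ
114 JJJJJJJJJJJJJJJJIJJJJJJJICCCA89999999ADGFEEEEB7677777777669DBBDDC767676776BEEFGFC97CDAFCA999A99999999999999999999999BHJJ
116 JJJJJJJJJJJJJJJJJJJJJJJJICDCC999999AEGGEEEEED36866776677766EEEEEED55666669EFGFDA7DIIIHFFEEEDDBBBAABBCCCCCBBBCCCCCCDIJJJJ
118 JJJJJJJJJJJJJJJJJJJJJJJJJCCCCA999AEGFDAA888ACA357877777666BED988878ADDDDEFFEDA8DIJJJJJJJJJIIHFFEEEEEGGIJJJJJJJJJJJJJJJJJ
120 JJJJJJJJJJJJJJJJJJJJJJJJJCCCCCCDFGFED57776777CDDC88688B
[... 9048 characters left out ...]
HGHHHGGHHHHHGHHHGGHHHHHHGHGHHHHHHHHHGAAABBBBAA99201011234567789ABBCDDEFFFGGG
228 2212221122676677B76627GGHGHHHHGGHHHHHHHHHHHHHHHHF9BCDDCBAGGHHHHHHHHHGGHGHHHGHHHHHHGGHHHHHHHHHGGHHHHHGGGHGECBAAAABBBAA99AAA965577889ABCDDEEEFGGGHHGHGHGG
234 54221321124766766B76536GHHHHHHHHHHGGHHGHGHHHHHHDADFEDCBBHHGHHHGHGHHHGHHGHHHHHHHHHHGHHHGHGHHHHHGHHHHHHHHHGEABABAAA99A7677889ABBCDEEEFGGGGHHHHHHHHGGHGGGF
240 666532113676677666B7662AHHGHGGHHHHHGHHGHHHHHHHE9DGHGFDHHHHGGHHHHGHGHHGHHHHHHHHHHHHGHHHHHGHHGGHHHHHHHHGHHHGEGGHHHGEA6014CDEFFGGGHHGHHHGGGHGGHHGGGC642333
246 6665442666766766667B6652EHHHHHHHHHE54400CHHHHHADGGGFEGHGHHHGHHHHHHHHHHGHHGHHHHHGHHHHHHGHHHHG31344AGHHGHHGGGHH90011012125FHHHGHGHGHGHHHGGGGHFA5333233443
```

```bash
python3 - <<'E'
from cnt import *
def blobs(n,amin,amax):
    d=np.load(f"pics/{n}.npz");im=d["img"];c=(d["K"],d["R"],d["t"])
    i=cv2.GaussianBlur(im,(0,0),.6).astype(int);R,G,B=i[...,0],i[...,1],i[...,2]
    # tablet hue: R-B about 12% of R, pinkish
    m=((R>45)&((R-B)>.06*R)&((R-B)<.22*R)&((R-G)>.02*R)&((R-G)<.12*R)).astype(np.uint8)
    m=cv2.morphologyEx(m,cv2.MORPH_OPEN,np.ones((3,3),np.uint8))
    k,_,s,ce=cv2.connectedComponentsWithStats(m)
    for j in range(1,k):
        if amin<=s[j,4]<=amax:print(n,s[j].tolist(),i[int(ce[j][1]),int(ce[j][0])],onz(c,ce[j],.015)[:2].round(3))
for n in("si","p3","c9d"):
    blobs(n,18,300)
for n in("sc","p2","c9s"):blobs(n,18,300)
A="0123456789ABCDEFGHIJKLMNOP"
im=np.load("pics/p3.npz")["img"]
for r in range(100,136):print(r,"".join(A[x//10] for x in im[r,230:285,0]),"".join(A[max(0,min(25,int(x)//4))] for x in (im[r,230:285,0].astype(int)-im[r,230:285,2])))
E
```

```text
si [352, 0, 11, 32, 204] [104 101  90] [1.215 1.571]
si [312, 30, 11, 9, 61] [94 92 84] [0.936 1.324]
si [331, 37, 6, 5, 20] [95 92 85] [1.013 1.261]
si [342, 36, 4, 5, 18] [95 93 85] [1.068 1.267]
si [344, 49, 11, 16, 141] [106 102  91] [1.053 1.052]
si [244, 53, 19, 12, 195] [111 106  95] [0.563 1.08 ]
si [201, 56, 4, 12, 46] [106 101  90] [0.305 1.074]
si [210, 76, 7, 6, 29] [96 93 86] [0.363 0.889]
si [240, 110, 9, 8, 40] [137 131 124] [0.496 0.585]
si [254, 115, 9, 10, 38] [117 112 108] [0.551 0.533]
si [0, 122, 32, 9, 185] [163 152 130] [-0.468  0.581]
si [334, 240, 7, 6, 32] [91 89 80] [ 0.751 -0.138]
si [288, 293, 15, 19, 188] [149 137 127] [ 0.597 -0.332]
si [276, 295, 19, 32, 288] [188 177 165] [ 0.566 -0.357]
p3 [354, 0, 9, 32, 164] [112 107  96] [1.222 1.582]
p3 [315, 7, 8, 12, 60] [96 94 86] [0.994 1.633]
p3 [323, 26, 8, 5, 30] [99 97 89] [1.001 1.408]
p3 [340, 27, 7, 5, 30] [96 94 85] [1.092 1.387]
p3 [212, 49, 10, 6, 39] [127 118 102] [0.376 1.174]
p3 [344, 49, 11, 16, 140] [109 105  93] [1.053 1.052]
p3 [244, 53, 18, 12, 181] [114 108  98] [0.561 1.08 ]
p3 [200, 56, 5
[... 6659 characters left out ...]
1100
130 44557878889ABDEEEDEEDEFEGGFEEEEEEGFEB7AIIIIIJJIE0111011 0000000001011111111235ADHID652238JH31012222222220000000
131 444787778878899ADEEEEEEEEEFFGFEFGGEB8AIIIIJJJIEB3111211 00001001000000111121222358AGJD6BKG411122322322220000110
132 4446887787778788AEECABFFEEEEDCGGGEB9BIJIIJJJJIHBBA82111 00001010010100101221112212348BHLH4102222222222211210000
133 4444557788787878BEC878DFEEEEEDEEEB88FIIIIJJJJJIIIIHAA73 0000001111000001132000221111124541012222222222322221110
134 44554578888887789AA799EECDEEEEEEC857DHJJJJJIJIJJJJIIIHA 0001000100010000122111221111111110102222222222232222222
135 54434458888887876998AEFB8BEEEEEC967D9BCEHHJJJJJJJJIJJII 0000000100000000021122321112111110011112222222222222222
```

```bash
python3 - <<'E'
from cnt import *
s=arm.get_state();W=chest(-.068,-.07,.33)
# second look into the well, from the +y side and lower, other heading
try:
    arm.move_ptp(chest(-.15,-.07,.30),down(CH[2]));snap("wrist","d1");im,m,o=count("d1")
    ys,xs=np.where(o);g=im[max(ys.min(),0):ys.max():4,xs.min():xs.max():2,0]
    for r in g:print("".join("0123456789ABCDEFGHIJKLMNOP"[v//10] for v in r))
except arm.IKError as e:print(e)
arm.set_joints([1.202,0.615,-0.013,1.423,0.008,1.103,-0.04]);st()
snap("side","d_si");snap("scene","d_sc")
for n,r in(("d_si","si"),("d_sc","sc")):
    A=np.load(f"pics/{r}.npz")["img"].astype(np.float32);B=np.load(f"pics/{n}.npz")["img"].astype(np.float32)
    k0=np.median(A[100:300]/np.maximum(B[100:300],1));B=B*k0
    m=(np.abs(cv2.GaussianBlur(B-A,(0,0),1)).max(2)>16).astype(np.uint8);k,_,s,ce=cv2.connectedComponentsWithStats(m);c=load(n)
    print(n,k0)
    for i in range(1,k):
        if 8<s[i,4]:print(s[i].tolist(),B[int(ce[i][1]),int(ce[i][0])].astype(int),A[int(ce[i][1]),int(ce[i][0])].astype(int),onz(c,ce[i],.01)[:2].round(3))
E
```

```text
quad 0.045 [[214, 50], [299, 50], [294, 143], [219, 143]]
quad 0.118 [[204, 39], [309, 39], [303, 153], [210, 152]]
[204, 41, 8, 112, 237] [207.5  95.2] [125 123 118] [0.527 0.248]
[257, 153, 47, 1, 47] [280. 153.] [121 118 114] [0.568 0.13 ]
98776667666766766776777778777888878788877787887878888
CA631101111001010012220011011011011010101102111121111
BB632212223221222232212133222331322222022232332222222
CB642332333222223223223223222333322232222223322322222
BB733232132322223332221333231222222232323322222222321
AB841322322223132123332223222232322233222233222232232
AC843223222223222222222233233232322333222222222232222
9B942221232221232332222223232333222233322322233232212
8C943332322322223233332323223222232223212223232222313
8C953222222322322323221333222233233222333223221223312
7CA63222222232213222123333322223222222231212322132323
7CA64222223222221233232233233232322222232223223222223
6BB63212222232322232222223223333222232312232322332223
7BB74323223232312333222332223222322223223322322223214
6AB84222222222222223223132122233122323323223333233333
69C84222222232222222222222331222222232223233322
[... 2348 characters left out ...]
.121 -0.509]
d_sc 0.98675495
[279, 115, 17, 15, 88] [61 56 58] [97 92 90] [0.412 0.397]
[281, 124, 77, 50, 1919] [105 102  97] [172 168 160] [0.591 0.345]
[278, 131, 18, 9, 87] [99 97 92] [59 56 57] [0.44  0.342]
[231, 156, 45, 58, 1174] [93 70 49] [159 129  89] [0.457 0.049]
[7, 232, 3, 7, 16] [74 64 44] [107  97  67] [-0.201 -0.557]
[6, 242, 3, 6, 13] [66 55 37] [96 85 59] [-0.174 -0.583]
[53, 259, 4, 4, 11] [44 38 25] [76 64 44] [ 0.012 -0.542]
[35, 271, 14, 20, 47] [42 36 26] [63 55 36] [ 0.025 -0.615]
[211, 280, 27, 29, 398] [63 58 60] [101  87  83] [ 0.574 -0.344]
[29, 308, 4, 6, 12] [88 82 55] [109 103  71] [ 0.07  -0.699]
[58, 319, 5, 4, 9] [142 128  88] [123 109  77] [ 0.174 -0.674]
```

```bash
python3 - <<'E'
from cnt import *
for n,(x0,x1,y0,y1) in (("d1",(222,294,58,142)),("c9",(222,298,86,160)),("c0",(222,294,26,96))):
    im=np.load(f"pics/{n}.npz")["img"].astype(np.float32)
    g=cv2.GaussianBlur(im,(0,0),2.5)[y0:y1:6,x0:x1:5]
    print(n);print(g.mean(2).round(0).astype(int));print((g[...,0]-g[...,2]).round(0).astype(int))
b=load("d_si")
for z in(.12,.045):print(z,[proj(b,chest(-.068+a*.06,-.07+c*.055,z)).round(0).tolist() for a,c in((1,1),(1,-1),(-1,-1),(-1,1))])
im=np.load("pics/d_si.npz")["img"][...,0]
for r in range(112,172):print(r,"".join("0123456789ABCDEFGHIJKLMNOP"[x//10] for x in im[r,235:320]))
E
```

```text
d1
[[25 25 25 25 26 26 26 26 26 25 26 26 25 26 26]
 [25 25 25 25 26 26 26 26 26 25 25 26 25 25 26]
 [26 25 25 25 26 26 26 26 26 26 25 26 26 25 25]
 [25 26 25 25 26 26 26 26 26 27 26 26 26 26 25]
 [25 25 25 25 26 26 26 26 26 26 26 26 26 26 26]
 [25 25 26 25 26 26 26 26 26 26 26 25 25 26 27]
 [25 25 25 25 25 26 27 26 26 26 25 25 26 26 26]
 [26 26 25 25 25 26 26 27 26 26 26 26 26 27 26]
 [26 25 25 26 25 25 25 26 27 26 25 25 26 26 26]
 [25 25 25 26 25 26 26 26 26 25 25 25 26 25 25]
 [24 26 26 26 25 25 25 26 26 26 25 26 26 26 26]
 [25 25 25 26 25 26 25 25 26 25 26 26 26 25 26]
 [26 25 25 25 25 25 25 25 25 25 25 26 26 26 26]
 [25 25 25 25 25 25 25 25 25 26 26 25 26 26 26]]
[[4 4 4 4 4 5 4 4 4 4 4 4 4 5 5]
 [4 5 4 4 4 4 5 5 5 4 4 4 4 5 5]
 [4 4 4 4 4 4 4 5 5 4 4 4 5 5 4]
 [4 4 4 4 4 4 4 4 4 4 5 4 5 5 5]
 [4 4 5 4 4 4 5 4 4 4 4 5 4 4 4]
 [4 4 5 5 4 4 4 4 4 5 4 4 4 5 5]
 [4 4 4 4 4 4 4 4 4 4 4 4 4 5 5]
 [4 4 4 4 4 4 4 4 4 4 4 4 4 4 4]
 [4 4 4 4 4 5 5 4 4 4 4 4 5 5 4]
 [4 4 5 5 5 4 4 5 5 5 5 4 5 4 4]
 [5 4 4 4 4 4 4 4 4 4 4 4 4 4 4]
 [4 5 4 4 4 4 4 5 5 5 4 4 4 5 4]
 [5 4 4 4 4 4 4 4 4 4 4 5 4 
[... 6979 characters left out ...]
566656666666789ADDDCA6444578965566545666666665667DIJJJJJJJJJJJJJJJJJIJ
165 666656666665556665566656665666689ACDDCA444583466646666666666667BIJJJJJJJJJJJJJJJJJJIJ
166 56556566666656666656565656566666668AADDDCA9D6666446666666666668FJJJJJJJJJJJJJJJJJJJJJ
167 66565666655656656666656666566666566678ACCDDD866546666556656668FIJJJJJJJJJJIJJJJJJJJJI
168 66565666666556666566655565666655656666778ACA76546666666666667DIJJJJJJJJJJJJJJJJJJJJJI
169 666665666666566566666565656656666656666566776555666566666666AIJJJIJJJJJJJJJJJJJJJJJJI
170 666666665566666666565666666666655666656666666556666666666668GJJJJJJJJJJJJJJJJJJJJJJJJ
171 56565665666666666665666666665656666656555666546666666556666BIIJJJJJJJJJJJJJIJJJJJJJJJ
```

The uniform dark surface sits only ~20 mm below the chest top in the side view, where the real floor is 75 mm down. So it hides the tablets, which are nowhere else (pan, scoop and table are clean). The scoop has been knocked to about (0.49, 0.06), so I relocate it.

```bash
python3 - <<'E'
from cnt import *
arm.move_ptp([.47,.04,.24],down(0));snap("wrist","e1");st()
im=np.load("pics/e1.npz")["img"];c=load("e1")
print(proj(c,[.499,-.012,.003]).round(0),proj(c,[.49,.06,.005]).round(0))
A="0123456789ABCDEFGHIJKLMNOP"
u,v=proj(c,[.47,.05,.02]).astype(int)
for r in range(v-80,v+80,3):print("%3d"%r,"".join(A[x//10] for x in im[r,u-80:u+80:2,0]),"".join(A[max(0,min(25,int(x)//6))] for x in (im[r,u-80:u+80:2,0].astype(int)-im[r,u-80:u+80:2,2])))
print(u,v)
E
```

```text
t91.0 [0.4703 0.0391 0.2399] F [-0.6 -0.1  0.3] T [-0.    0.05  0.07] op0.0854 ff 0.0
[294. 140.] [242. 147.]
 83 62333223322322249BBBBEHHHHHHHHHHHHHHHHHGGFEEDCFGGGGFEFFFEFFFGFGFFEFFGFFFFEFGFEFF 1000000000101003889989BBBBBBCCCDDDDDDCCFFFEECCEFFFGFEFGFEFEFGFGFFEFFFFFFEEFFEDFF
 86 3233232233322228BBBBBDGHHHHHHHHHHHHHHHHGGEFFDCGHGGFEEFFFFFGGGGGFFFFEGGHHGEEFGGGF 0000000010000027898999BBBBBBCCDDDDCDDDDFGEFECCFGGFEEDFFEEFGGGGFEFFFEFGFGGEDFFFGF
 89 333333323332227AAABABGHHHHHHHHHHHHHHHHHFFEEDFGGGGFFFFFFEFGFFFGFEGFEDFGFFGGGGGFFG 000000000000016888889BCCCBCCDEDDDEDDDDDEFEDDEGGFFFEFFFEEFGEFEGFDFFDDFFFFGGFFFFEF
 92 32333324322315AABBACGHHHHHHHHHHHHHHHHHHFGGFEEFFEEDGGGHGFEEFGGGGGFEEFEDEFGGGHFGGG 00000101100004899899BBBCCCCCDDDDDDDDDDCEFGFEEFDEDDFGGGGFEEEFGGFFFEEFEDEFGFGGFGGG
 95 2323333232335AABBABEHHHHHHHHHHHHHHHHHHGDEFGGFGEEEDFFGFFGFGHGFEEGGFFGFDDGHGGHGFGG 0000000100004889999ACCCBCCCDEEDDEDDDDDCCDEFFEFEEEDEEGEEGGFGGFEEFGEFGECCFGGFGFFGG
 98 3233233433359AAAABGHHHHHHHHGGGGGHHHHGHGDCDFFGGGGFGFEEEEFGGGGHHGFGEFFEEEFGGHGGFGH 000000000102788988CCCCDCDDDDDDDDDEDDDDDCCCEFGGGFFFFEDDEFGGGGGGFFFEFFEEEEFFG
[... 7281 characters left out ...]
8888888888789CDCDCCCCCCDDDDC
233 HHHHHHHHHHHHHHHIHHHHHHHHHHHHHHHHHHGBAAAAAAAAAAAAAAAAAAAAAAAAAAAACGHHHHHHHHHHHHHH CCCDCCCCCCCCCCBCCCCBCCCCCCCCCCCCCCC988898888889888888888988888889CCCCCCCBCCCCCCC
236 HHHHHHHHHHHHHHHHHHHHHHHHHHHHHHHHGHHEBABAAAAAAAAAAAAABAAAAAAAABBBDHHHHHHHHHHHHHHH CCCCCCCCCCCCCCCCCCCCCCCCCCCCCCCCCCCA8988889889888898888888888898ACCBCCCCCCCCCCCC
239 HHHHHGHHHHHHHHHHHHHHHHHHHHHHHHHHHHHGEBBBBABBBBBBBABBBBBBBBBBBBBBCGHHHHHHHHHHHHHH BBCBBBBCBBBBCCBCBCBBBBBBBCBBBBBBCBBBA9889989998889898889989998899BBBCCBCBBBBBBBB
242 CDDDCDHHHHHHHHHHHHHHHHHHHHHHHHHHHHHHHGCBBBBBABABABBBBBABBBBBBBABBEHHHHHHHHHHHHHH 888889CCBCBBCCCCCCBCCBCCCCCBBCCCCCBCCB888999998889999988898988898ACBCBCBBBCBBCBC
248 163
```

```bash
python3 - <<'E'
from cnt import *
f=1
import fit as Fm;Fm.f=1.0
C["e1"]=load("e1")
p,r=Fm.fit([("e1",(227,114),(.031,.032,.002)),("e1",(266,139),(.031,-.032,.002))],.003,[.49,.06,-.57]);print(p.round(4),r.tolist())
T=Fm.T
for m in((-.031,.032,.026),(-.031,-.032,.026),(-.079,0,.109),(-.029,0,.022),(-.031,.032,.002)):print(m,proj(C["e1"],T(p,.003,m)).round(0))
np.save("sc2.npy",p)
S=np.array([p[0],p[1],.003])
for al in(0,.1):
  P,R=tool(S,Rz(p[2]),al);print(P.round(3),[arm.solve_ik(P+[0,0,h],R) is not None for h in(0,.1)])
E
```

```text
[ 0.4913  0.069  -0.5627] [[-0.7, -0.4], [0.8, 0.4]]
(-0.031, 0.032, 0.026) [201. 156.]
(-0.031, -0.032, 0.026) [243. 181.]
(-0.079, 0, 0.109) [190. 225.]
(-0.029, 0, 0.022) [223. 167.]
(-0.031, 0.032, 0.002) [204. 153.]
[0.44  0.102 0.072] [True, True]
[0.44  0.101 0.072] [True, True]
```

```bash
python3 - <<'E'
from cnt import *
p=np.load("sc2.npy");S=np.array([p[0],p[1],.003]);R1=Rz(p[2])
P,R=tool(S,R1);arm.move_ptp(P+[0,0,.12],R);arm.movel(P+[0,0,.0],R,feed=.1);st("at")
arm.grab(80);st("grab");arm.movel(P+[0,0,.06],R,feed=.08);arm.hold(.2);st("lift")
D=np.array([.51,-.012,0]);R0=Rz(-.15)
arm.movel(*tool(D+[0,0,.07],R0),feed=.1);f0=F()
arm.movel(*tool(D+[0,0,.012],R0),feed=.08)
for z in np.arange(.010,-.002,-.001):
    arm.movel(*tool(D+[0,0,z],R0),feed=.02)
    if F()[2]-f0[2]>1.5:break
print("contact",z,(F()-f0).round(2))
arm.gripper_open();arm.hold(.2);P,R=tool(D+[0,0,z],R0);arm.movel(P-R[:,2]*.12+[0,0,.02],R);st()
arm.move_ptp([.47,.0,.26],down(0));snap("wrist","e2")
im=np.load("pics/e2.npz")["img"].astype(int);c=load("e2")
# blade mask: low R-B
m=((im[...,0]-im[...,2]<22)&(im[...,0]>110)).astype(np.uint8);k,_,s,ce=cv2.connectedComponentsWithStats(m)
for i in range(1,k):
    if s[i,4]>150:print(s[i].tolist(),ce[i].round(0),onz(c,ce[i],.005)[:2].round(3))
for q in((.031,.032,.002),(.031,-.032,.002),(-.031,.032,.026),(-.031,-.032,.026)):print(proj(c,np.array([*D[:2],.003])+R0@np.array(q)).round(0))
E
```

```text
at t93.2 [0.4407 0.1012 0.0725] F [-0.1 -0.3 -0.4] T [0.03 0.1  0.02] op0.0857 ff 0.0
grab t93.8 [0.4407 0.1008 0.0725] F [-0.3 -0.7  4.3] T [-0.38  0.06 -0.09] op0.0191 ff 77.5
lift t94.9 [0.44   0.1011 0.1315] F [ 0.5  0.6 -0.3] T [ 0.07  0.15 -0.02] op0.0188 ff 77.7
contact 0.0050000000000000044 [-0.49 -1.97  7.32]
 t100.8 [ 0.438  -0.0013  0.2128] F [-0.5 -0.  -0.4] T [ 0.06  0.13 -0.06] op0.0856 ff 0.0
[76, 37, 50, 116, 672] [101.  94.] [0.559 0.213]
[92, 50, 53, 112, 828] [119. 102.] [0.549 0.19 ]
[242, 106, 49, 48, 1770] [265. 129.] [ 0.513 -0.012]
[0, 126, 93, 143, 2448] [ 50. 179.] [0.438 0.314]
[0, 161, 32, 21, 257] [ 13. 172.] [0.449 0.366]
[406, 271, 42, 32, 724] [424. 288.] [ 0.238 -0.293]
[246. 105.]
[292. 112.]
[239. 152.]
[285. 159.]
```

```bash
python3 - <<'E'
from fit import *
ux=np.array([np.cos(CH[2]),np.sin(CH[2])]);ps=CH[2]+np.pi/2
b=np.array([.6328,.2893]);s=arm.get_state()["position"]
arm.movel([s[0],s[1],.30]);arm.move_ptp([*b,.25],down(ps));arm.movel([*b,.141]);arm.grab(40);st("grab");q=arm.get_state()["position"][:2]
for k in (.06,.118,.1275):
    arm.movel([*(q-k*ux),.141],feed=.06);st(k)
arm.hold(.3);st();e=arm.get_state()["position"][:2];print("travel",(q-e)@ux)
arm.gripper_open();p=arm.get_state()["position"];arm.movel([p[0],p[1],.24])
E
```

```text
grab t104.8 [0.6328 0.2892 0.1412] F [-0.5 -1.1  1.3] T [-0.1   0.09 -0.02] op0.0091 ff 42.0
0.06 t106.0 [0.6002 0.2385 0.1412] F [-1.2 -0.8  4.2] T [-0.08  0.21 -0.05] op0.0093 ff 42.3
0.118 t107.1 [0.5687 0.1896 0.1411] F [-2.8 -0.6  6.1] T [ 0.1   0.44 -0.05] op0.0091 ff 42.6
0.1275 t107.4 [0.5651 0.184  0.1412] F [ 2.2  7.  -0.4] T [ 1.13 -0.49 -0.12] op0.0089 ff 42.2
 t107.7 [0.5651 0.1841 0.1412] F [2.6 5.8 0.8] T [ 1.05 -0.47 -0.07] op0.0092 ff 42.3
travel 0.1250685095394088
```

Hatch shut against its stop after 125 mm of travel. Now the damper to 60°.

```bash
python3 - <<'E'
from fit import *
f1=CH[2]+np.pi;f2=f1-np.radians(60)
arm.move_ptp(lever(f1,.24),down(f1));arm.movel(lever(f1,.144));arm.grab(20);st("grab")
arc(f1,f2,.144);arm.hold(.3);st("60")
d=arm.get_state()["position"][:2]-AX;print("angle",np.degrees(f1)-np.degrees(np.arctan2(d[1],d[0]))%360)
arm.gripper_open();arm.movel(lever(f2,.25));
a=load("w_ch");arm.move_ptp((0.48,0.22,0.33),down(np.radians(60)));snap("wrist","z1");st()
def knob(n):
    d=np.load(f"pics/{n}.npz");im=d["img"];c=(d["K"],d["R"],d["t"])
    m=np.zeros(im.shape[:2],np.uint8);u=proj(c,[*lever(f2,.155)]).astype(int)
    w=im[u[1]-20:u[1]+20,u[0]-20:u[0]+20].sum(2)<105
    k,_,s,ce=cv2.connectedComponentsWithStats(w.astype(np.uint8))
    print(n,u,[(s[i].tolist(),(ce[i]+u-20).round(1).tolist(),onz(c,ce[i]+u-20,.15)[:2].round(4).tolist()) for i in range(1,k) if s[i,4]>30])
knob("w_ch");knob("z1")
# scoop and hatch check
d=np.load("pics/z1.npz");im=d["img"].astype(int);c=load("z1")
m=((im[...,0]-im[...,2]<22)&(im[...,0]>100)).astype(np.uint8);k,_,s,ce=cv2.connectedComponentsWithStats(m)
for i in range(1,k):
    if s[i,4]>150:print(s[i].tolist(),onz(c,ce[i],.005)[:2].round(3))
print("ref w_ch bar vs now diff:",np.abs(d["img"].astype(int)-np.load("pics/w_ch.npz")["img"].astype(int))[60:200,285:385].mean(),c[2],load("w_ch")[2])
E
```

```text
grab t111.9 [0.4702 0.228  0.1443] F [-3.   0.2  2.7] T [0.16 0.7  0.02] op0.0153 ff 22.0
60 t115.0 [0.4362 0.2939 0.1441] F [-5.4 -1.3  9.1] T [-0.26  0.99 -0.15] op0.0151 ff 22.6
angle 60.01112365941037
 t118.0 [0.4796 0.2202 0.3293] F [ 0.2 -0.1  0.8] T [ 0.06 -0.    0.02] op0.0854 ff 0.0
w_ch [190 135] [([11, 10, 18, 16, 211], [189.5, 132.6], [0.4361, 0.2968])]
z1 [192 135] [([12, 13, 18, 17, 214], [192.6, 135.9], [0.4358, 0.2936])]
[160, 0, 130, 177, 4081] [0.508 0.295]
[283, 0, 122, 189, 17174] [0.643 0.237]
[254, 8, 22, 18, 158] [0.588 0.384]
[147, 13, 15, 92, 344] [0.409 0.425]
[199, 28, 75, 43, 608] [0.519 0.359]
[166, 43, 23, 23, 229] [0.439 0.406]
[424, 177, 28, 24, 364] [ 0.727 -0.006]
[286, 192, 86, 7, 220] [0.552 0.082]
[472, 208, 40, 58, 1487] [ 0.793 -0.163]
[316, 229, 31, 31, 395] [ 0.511 -0.012]
[472, 310, 26, 22, 379] [ 0.723 -0.351]
ref w_ch bar vs now diff: 6.812761904761905 [-0.30529538  0.33433282  0.60605183] [-0.3062     0.3340953  0.6059047]
```

```bash
python3 -c "
from cell import arm
print(arm.hand_in())"
```

```text
the job is handed in; nothing more can be done
None
```

The job is handed in, but I never saw the tablets in the well: all five were poured there and none is left in the pan, on the scoop or on the table; the scoop is on its mat, the hatch shut and the damper at 60°.

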